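# Seat the four-spline adapter in the torque checker and hold it down

### The arm

A 6-joint arm with a two-finger parallel gripper is mounted at the origin on the work surface. World frame = base frame: x ahead of the robot, y to its left, z up, the work surface at z = 0. Lengths are in m, angles in degrees, forces in N, time in s.
With the tool pointing down it reaches from about 0.275 to 0.725 m from the base axis. Payload 15.9 kg.
Tool frame: the origin (TCP) lies midway between the tips of the shut fingers; the grasp point (between the pads) lies 19 mm behind it; x points along the fingers, y is the direction in which the jaws open and shut, and the axes are right-handed (so a half turn about x gives the same grasp; the last joint's range is limited). The gripper opens to 85 mm and grips with 20 to 120 N. Pads are 22 mm wide; open, the fingers measure 114 mm over their backs; the gripper's body (76 mm by 85 mm) begins 54 mm behind the grasp point. The pads swing forward as they close: fully open they stand 13 mm farther back than shut.
Start: joints at [65.947, 12.198, -1.971, 75.831, 0, 90], TCP at [0.204, 0.457, 0.201] pointing down, gripper open.
Joint ranges: [-170.91, 170.91], [-42.67, 98.43], [-65.05, 77.54], [-120.47, 116.71], [-90, 82.35], [-180, 180]. Speed limits (degrees/s): [108.29, 108.29, 136.94, 147.25, 180, 180].

### API

Orientations are given as a 3x3 rotation matrix whose columns are the frame's x, y, z axes.
In Python, from workcell import bot, imaging gives the robot as it stands. The module is installed in compiled form; this text tells all that it offers.
- The arm moves only by the shell command python3 -m creep 'ROWS' [FORCE]. ROWS is JSON, a list of rows, each a list of 3 entries, a list of its own where there are three numbers: the shift along the tool's x, y, z as a fraction of full scale, then the turn, a rotation vector about the tool's x, y, z as a fraction of full scale, then the finger opening in mm, from 0 to 85.4. A call has 1 to 10 rows; each row is the pose to reach, as a shift and turn from the pose measured when the call began, along the tool's axes at that moment; what a row does not reach only later rows make up. Full scale, the value 1, is 20 cm for a shift and 90 degrees for a turn. A row lasts 1/10 s, in which the tool goes at most 50 mm and 8.59 degrees, less where a joint would pass 70% of its speed; a pose out of reach is approached as far as the arm can. A call with a number of a shift or a turn outside -1 to 1 is refused whole. A call with a gripper value outside its range is refused whole. The fingers move at their own pace and stop on an object; FORCE is the grip in N (left out, the last holds). Time passes only in rows, so rows that repeat a pose let the fingers close. It gives the time, the measured TCP pose, the force and the opening at its end, in the units of the state.
- bot.sense(): the state, without advancing time (a new reading comes with each control period).
- imaging.snapshot(name): name is "scene" or "top" or "wrist"; returns a dict with "img" (480x640x3 uint8, red, green, blue), "fov_y" (degrees; the focal length in pixels is half the picture's height over the tangent of half this angle, whatever the lens; pixels are square), "cx", "cy" (the principal point, pixels), "k1" (the pictures are not rectified: a ray, as slopes to the right and down, at radius r is drawn at 1 + k1 r^2 times it, then the intrinsics apply), "R" (3x3) and "t" (3): a world point X has camera coordinates R X + t. Camera axes: x right, y down, z forward; pixel columns grow to the right and rows downward; lengths in m; the calibration is good to about 2 mm. A picture is of the moment at which its call begins. There is no depth.
- bot.close_job(): hands the job in, once; it reports no verdict.
The state is a dict: "t": time; "joint_pos": joint angles; "qd": joint speeds; "tau": joint torques, N m; "position": TCP position; "eef_rot": TCP orientation; "contact_force": force on the tool from outside, world axes, zero at the start; "wrist_torque": the same for the moment, N m; "width": opening from 0.0 (shut) to 1.0 (fully open).
Only numpy, scipy, OpenCV 4.12 (cv2) and the standard library are available. Lean on these libraries where they do the work, as an engineer would, in place of code of your own. Each camera call takes 0.05 s, during which the arm holds its last target. There are 200 camera calls.

### The job

Take the adapter with the flat, slab-shaped head out of the rack, turn it until its four splines mesh with the cross-shaped socket of the torque checker, and push it fully home against the spring until its flange meets the rim of the socket. Finish while still gripping it and pressing it down (the checker zeroes itself only while the adapter is held home): do not let go. Leave the other two adapters in the rack.

Things in the scene. Friction and masses are not known exactly. Their poses are not given: they have to be found in the camera images.
- adapter: Steel adapter, 0.3 kg, 92 mm tall, upright in one of the rack's wells at any yaw. Origin: centre of the stem's lower end, z up. Stem: z = 0 to 42 mm, a cross of two plates 28 mm wide, 7 mm thick (5 in the lowest 6 mm), along its own x and y. Flange: 50 mm disc, z = 42 to 48 mm, rests on the well's rim.
- adapter_head (a point): Centre of the adapter's head, the part to grip, 70 mm above its origin, same axes: a flat slab, 36 mm along x, 18 mm thick along y, 44 mm tall (22 mm above and below this point).
- round_adapter: Steel adapter to be left in the rack: same flange, round stem, cylindrical head 30 mm in diameter up to z = 84 mm. Origin: centre of the lower end of its stem, z up.
- ball_adapter: Steel adapter to be left in the rack: same flange, square stem, head a ball 28 mm in diameter up to z = 84 mm. Origin: centre of the lower end of its stem, z up.
- rack: Fixed grey plastic rack: base slab 75 x 270 x 12 mm (own x, y, z) with three upright tubes at y = -90, 0, +90 mm, outer diameter 44 mm, bore 34 mm, rims 60 mm above the table; each holds one adapter loosely by its flange. Origin: centre of the underside.
- checker: Fixed grey torque checker: low housing 50 mm high, from x = -65 to +135 mm and 170 mm wide in y; a black display strip, up to 73 mm high, covers x = 72 to 128 mm. The spindle stands on the housing with its vertical axis through the origin. Origin: on the table under the spindle axis, z up.
- socket (a point): Cross-shaped socket in the flat floor of the spindle's cup: two crossing slots 10.5 mm wide, 31 mm long, 30 mm deep. Point: on the axis at the slots' mouth (the cup's floor), 80 mm above the table; z up, x and y run along the slots and turn with the spindle. Fully home, the adapter's origin is 26 mm below this point and its flange lies on the cup's rim. Any of the four quarter turns fits.
- cup_rim (a point): Centre of the rim of the spindle's cup, 96 mm above the table and 16 mm above the slots' mouth. The spindle is a dark steel turret on the housing, 42 mm in outer diameter, 54 mm at the rim. The cup's bore is 31 mm; its upper 8 mm flares to about 43 mm.
- spindle (a joint): Turn of the spindle in the checker's housing, rad, counter-clockwise from above, -0.8 to 0.8; at 0 the slots run along the checker's x and y. It may stand at any angle and is stiff: it takes 0.35 N m to turn.
- plunger (a joint): Sprung brass plunger, 9 mm in diameter, on the axis in the socket: its top stands 12 mm below the slots' mouth at 0. The value is how far it has been pressed down, m: 0.014 when the adapter is fully home, stop at 0.016. The spring pushes up with 6 N at 0 and 13 N at 0.014, and lifts a released adapter again.

How it is judged:
By the outcome, as a careful person would: the job done as asked, in the order asked, and still so for the second after the job is handed in, while the arm keeps its last pose, push and grip.
It also fails if it takes over 51 s, if anything falls off the work surface, if the arm or the gripper's body presses on something with over 40 N, if the wrist force passes 120 N, or if a joint passes its speed limit or range.

## Working session

There is one attempt and no reset: what is moved stays moved. The work goes in short steps, Python scripts to look and compute and a shell command to move; the robot and the scene stay as the last step left them, time stands still between calls to the robot, and variables do not carry over. Pictures are saved under pics/ and viewed, about 8 in all and at most 12, crops included, and the job is handed in when it is done.

```bash
mkdir -p pics; cat > h.py <<'E'
import numpy as np, cv2
from workcell import bot, imaging
def snap(n):
    s=imaging.snapshot(n); return s
def K(s):
    f=240/np.tan(np.radians(s['fov_y'])/2); return np.array([[f,0,s['cx']],[0,f,s['cy']],[0,0,1.]]),np.array([s['k1'],0,0,0.])
def ray(s,uv):
    k,d=K(s); p=cv2.undistortPoints(np.array(uv,float).reshape(-1,1,2),k,d).reshape(-1,2)
    R=np.array(s['R']);t=np.array(s['t']); return -R.T@t,(np.c_[p,np.ones(len(p))]@R)
def onplane(s,uv,z):
    o,d=ray(s,uv); return o+d*((z-o[2])/d[:,2])[:,None]
def proj(s,X):
    k,d=K(s); return cv2.projectPoints(np.array(X,float).reshape(-1,1,3),cv2.Rodrigues(np.array(s['R'],float))[0],np.array(s['t'],float),k,d)[0].reshape(-1,2)
E
python3 - <<'E'
from h import *
import pickle
for n in ['scene','top','wrist']:
    s=snap(n); pickle.dump(s,open(n+'0.pkl','wb')); cv2.imwrite(f'pics/{n}0.png',s['img'][:,:,::-1])
    print(n,s['fov_y'],s['cx'],s['cy'],s['k1'],-np.array(s['R']).T@s['t'],np.round(s['R'],2).tolist())
print(bot.sense())
E
```

```text
scene 55.572727719640575 326.6660371408034 236.5845719876417 -0.031081273169415738 [ 0.96171621 -0.30018368  0.51953737] [[0.48, 0.88, 0.0], [0.55, -0.3, -0.78], [-0.68, 0.38, -0.63]]
top 49.07252819482096 326.7639587959122 237.7714264466611 -0.1515076888864903 [ 0.29733075 -0.02317907  1.05091182] [[0.04, -1.0, -0.0], [-0.98, -0.04, -0.21], [0.21, 0.01, -0.98]]
wrist 68.9589742643359 316.7673543390306 244.18077440535617 -0.029927758441087436 [0.13917085 0.48647811 0.37378192] [[0.41, 0.91, -0.0], [0.88, -0.39, 0.28], [0.25, -0.12, -0.96]]
{'t': 0.15, 'joint_pos': array([ 6.59451025e+01,  1.22183331e+01, -1.99677377e+00,  7.58327699e+01,
        4.64737992e-04,  9.00009859e+01]), 'qd': array([-0.11188574, -0.11091447,  0.13706888,  0.0865004 ,  0.0187045 ,
        0.0268826 ]), 'tau': array([ 5.63023732e-04, -6.86405540e+01,  4.87245083e+01,  1.31823588e-02,
        4.58530280e-05,  1.18365605e-05]), 'position': array([0.20368995, 0.45632484, 0.20055203]), 'eef_rot': array([[-3.48010484e-04,  4.07627333e-01,  9.13148310e-01],
       [-7.59733765e-04,  9.13147994e-01, -4.07627481e-01],
       [-9.99999651e-01, -8.35608240e-04, -8.09682718e-06]]), 'contact_force': array([ 0.60811571, -0.39124143,  0.10882924]), 'wrist_torque': array([ 0.0194674 ,  0.01434757, -0.02951882]), 'width': 0.997511056075886}
```

View pics/top0.png

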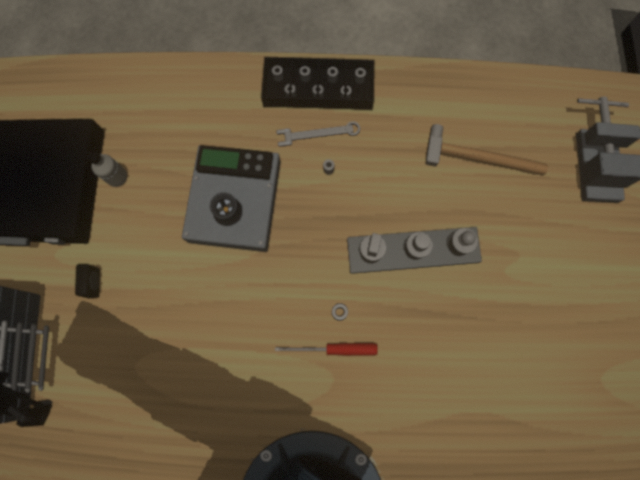

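View pics/scene0.png

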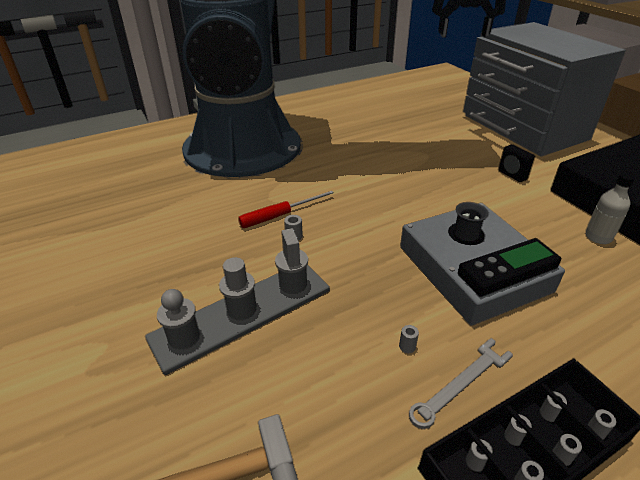

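Top view: the slab adapter is at about (373,247) and the spindle cup at about (226,208). Scene view: the slab head is at (291,248) and the cup at (470,215).

```bash
python3 - <<'E'
from h import *
import pickle
S={n:pickle.load(open(n+'0.pkl','rb')) for n in ['scene','top','wrist']}
t=S['top']
print('slab flange/top',onplane(t,[(373,247)],.066),onplane(t,[(374,242)],.110))
print('cup',onplane(t,[(226,208)],.096))
print('scene cup',onplane(S['scene'],[(470,210)],.096), 'slab top',onplane(S['scene'],[(290,235)],.11))
s=bot.sense();R=s['eef_rot'];p=s['position']
w=S['wrist'];c=-np.array(w['R']).T@w['t']
print('cam in tool',R.T@(c-p)); print('cam axes in tool',np.round(R.T@np.array(w['R']).T,3))
def blow(n,x,y,r,k):
    c=S[n]['img'][y-r:y+r,x-r:x+r,::-1]; return cv2.resize(c,(k,k),interpolation=cv2.INTER_CUBIC)
a=np.hstack([blow('top',373,247,32,400),blow('top',226,208,32,400)])
cv2.imwrite('pics/a.png',np.clip(a*1.8,0,255).astype(np.uint8))
E
```

```text
slab flange/top [[ 0.49205332 -0.10103273  0.066     ]] [[ 0.49273272 -0.09920715  0.11      ]]
cup [[0.55108241 0.18028291 0.096     ]]
scene cup [[0.5545677  0.18706978 0.096     ]] slab top [[ 0.49008479 -0.09952747  0.11      ]]
cam in tool [-0.17323029  0.0010899  -0.07120821]
cam axes in tool [[ 0.001 -0.279  0.96 ]
 [ 1.    -0.    -0.001]
 [ 0.     0.96   0.279]]
```

View pics/a.png

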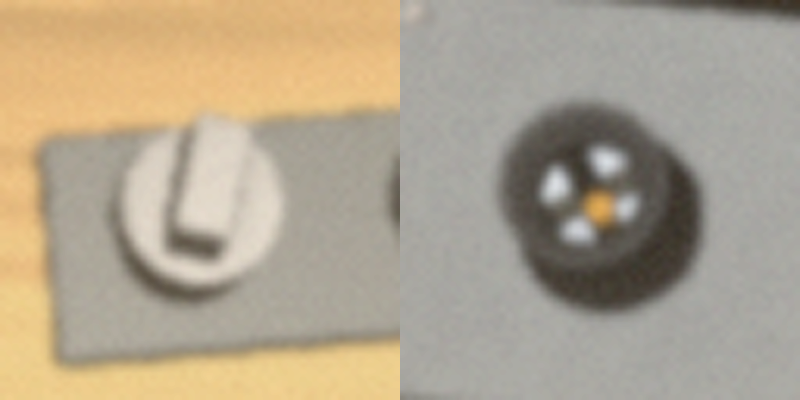

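The crop shows the slab's long axis running up and slightly right, and the cup's four pale floor quadrants around the brass plunger. The two views give consistent positions: slab (0.492, -0.100), cup (0.552, 0.183). I'll move to look down on the checker first.

```bash
python3 -m creep '[[[-0.1,-0.07,0.25],[0,0,0],85],[[-0.2,-0.14,0.5],[0,0,0],85],[[-0.25,-0.2,0.75],[0,0,0],85],[[-0.25,-0.27,1],[0,0,0],85],[[-0.25,-0.27,1],[0,0,0],85]]' && python3 -m creep '[[[0,-0.07,0.25],[0,0,0],85],[[0,-0.14,0.5],[0,0,0],85],[[0,-0.2,0.75],[0,0,0],85],[[0,-0.27,1],[0,0,0],85],[[0,-0.27,1],[0,0,0],85],[[0,-0.27,1],[0,0,0],85],[[0,-0.27,1],[0,0,0],85]]'
python3 - <<'E'
from h import *
import pickle
s=snap('wrist'); pickle.dump((s,bot.sense()),open('w1.pkl','wb')); cv2.imwrite('pics/w1.png',s['img'][:,:,::-1])
print(proj(s,[[.5525,.183,.096],[.5525,.183,.08]]), bot.sense()['position'],bot.sense()['t'])
E
```

```text
t: 0.65
position: [0.3671, 0.3229, 0.2509]
eef_rot: [[0.001, 0.41, 0.912], [-0.001, 0.912, -0.41], [-1.0, -0.001, 0.001]]
contact_force: [-1.0, 0.6, -0.4]
width: 0.996
t: 1.35
position: [0.5267, 0.1921, 0.251]
eef_rot: [[-0.0, 0.41, 0.912], [-0.001, 0.912, -0.41], [-1.0, -0.001, 0.0]]
contact_force: [-0.9, -0.3, 0.5]
width: 0.997
[[318.50183246 247.10509949]
 [318.45608012 242.61564094]] [0.52644351 0.19246756 0.25118067] 1.4
```

View pics/w1.png

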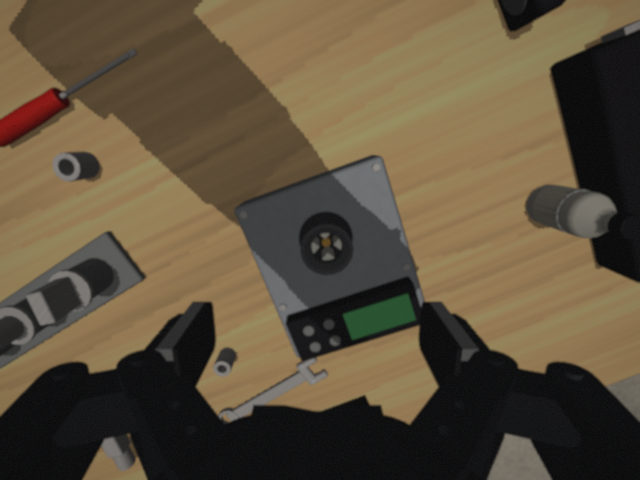

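The wrist view shows the cup at about (326,242), with the slots as a dark cross. It's within about 8 px of the prediction. I'll move closer for an accurate centre and slot angle.

```bash
python3 -m creep '[[[0.13,0.01,0.04],[0,0,0],85],[[0.27,0.02,0.08],[0,0,0],85],[[0.4,0.03,0.12],[0,0,0],85],[[0.4,0.03,0.12],[0,0,0],85],[[0.4,0.03,0.12],[0,0,0],85]]'
python3 - <<'E'
from h import *
import pickle
s=snap('wrist'); pickle.dump((s,bot.sense()),open('w2.pkl','wb'))
u,v=320,240
c=cv2.resize(s['img'][v-75:v+75,u-100:u+100,::-1],(800,600),interpolation=cv2.INTER_CUBIC)
cv2.imwrite('pics/w2.png',np.clip(c*2.2,0,255).astype(np.uint8))
print(bot.sense()['position'],bot.sense()['t'])
E
```

```text
t: 1.9
position: [0.5499, 0.1889, 0.172]
eef_rot: [[0.0, 0.409, 0.913], [-0.001, 0.913, -0.409], [-1.0, -0.001, 0.0]]
contact_force: [-0.3, 0.5, 0.6]
width: 0.996
[0.5504975  0.1889062  0.17275139] 1.95
```

View pics/w2.png

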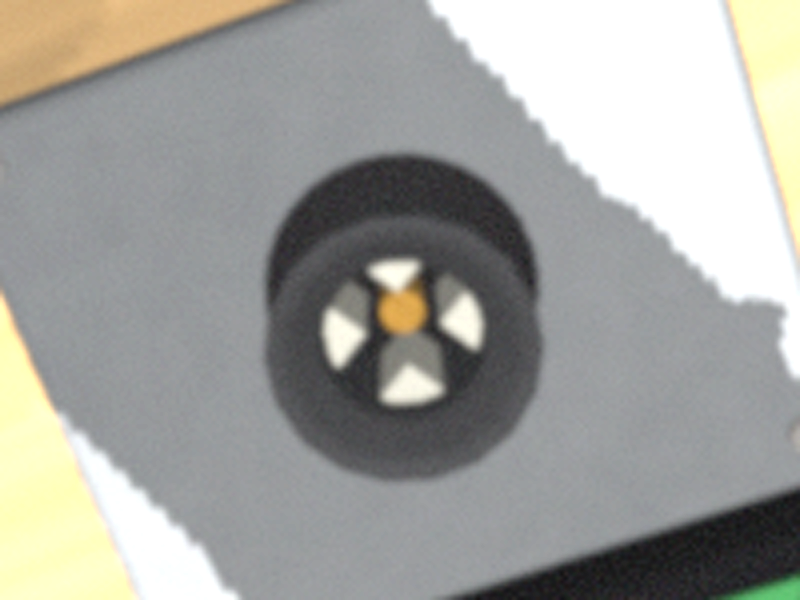

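The close-up shows the rim circle centred at about (404,346) in the crop. The four white floor quadrants sit around it, with slots close to 45° to the tool axes. I'll fit the slot edges.

```bash
cat > cup.py <<'E'
from h import *
import pickle
from scipy.optimize import least_squares
s,b=pickle.load(open('w2.pkl','rb'))
sub=s['img'][165:315,220:420].max(2)
big=cv2.resize(sub,None,fx=4,fy=4,interpolation=cv2.INTER_CUBIC)
hsv=cv2.cvtColor(cv2.resize(s['img'][165:315,220:420],None,fx=4,fy=4,interpolation=cv2.INTER_CUBIC),cv2.COLOR_RGB2HSV)
m=((big>75)&(hsv[...,1]<90)).astype(np.uint8); m2=np.zeros_like(m); cv2.circle(m2,(404,335),100,1,-1); m&=m2
cs=[c for c in cv2.findContours(m,0,cv2.CHAIN_APPROX_NONE)[0] if cv2.contourArea(c)>500]
print([ (cv2.contourArea(c),cv2.boundingRect(c)) for c in cs], big[330,345],big[355,410],big[470,300])
P=[onplane(s,(c.reshape(-1,2)+.5)/4-.5+[220,165],.08)[:,:2] for c in cs]
c0=np.mean([p.mean(0) for p in P],0)
def loc(q,p):
    c,a=np.cos(q[2]),np.sin(q[2]); d=p-q[:2]; return np.c_[d@[c,a],d@[-a,c]]
def fit(th0,c0):
    q=np.r_[c0,th0]
    for _ in range(5):
        A=np.vstack([p[np.hypot(*(p-q[:2]).T)<.0115] for p in P])
        def f(q):
            l=np.abs(loc(q,A)); e=l-.00525; return np.where(abs(e[:,0])<abs(e[:,1]),e[:,0],e[:,1])
        r=least_squares(f,q,loss='soft_l1',f_scale=.0005,x_scale=[.01,.01,.1]); q=r.x
    return q,np.sqrt(np.mean(f(q)**2)),len(A)
for th in np.radians([0,20,-20,40,-40]): print(fit(th,c0))
# rim circle
R=np.array([[266,347],[542,347],[404,480]])/4+[219.6,164.6]
W=onplane(s,R,.096); print('rim',W, (W[0]+W[1])/2)
g=onplane(s,[np.array([402,312])/4+[219.6,164.6]],.068); print('plunger',g)
E
python3 cup.py
```

```text
[(1511.0, (383, 363, 59, 40)), (1490.0, (324, 309, 41, 57)), (1422.0, (441, 293, 41, 55)), (988.0, (371, 261, 47, 32))] 118 60 73
(array([0.55851524, 0.18891273, 0.50236084]), np.float64(0.0004038065976244999), 174)
(array([0.55851524, 0.18891273, 0.50236084]), np.float64(0.00040380659762409587), 174)
(array([ 0.56645911,  0.19328928, -0.20238588]), np.float64(0.0017282017144162197), 185)
(array([0.55851524, 0.18891273, 0.50236084]), np.float64(0.0004038065976294044), 174)
(array([ 0.55851524,  0.18891273, -1.06843549]), np.float64(0.0004038065976770161), 174)
rim [[0.5471972  0.16584241 0.096     ]
 [0.56826884 0.21293558 0.096     ]
 [0.58222452 0.17850897 0.096     ]] [0.55773302 0.18938899 0.096     ]
plunger [[0.55877113 0.18875045 0.068     ]]
```

The slot-edge fit, the rim and the plunger agree: socket at (0.5585, 0.1889), slots at 28.8° (mod 90), rms 0.4 mm. Now to the slab adapter.

```bash
python3 -m creep '[[[-0.1,-0.24,0.05],[0,0,0],85],[[-0.15,-0.48,0.1],[0,0,0],85],[[-0.15,-0.73,0.16],[0,0,0],85],[[-0.15,-0.73,0.16],[0,0,0],85]]' && python3 -m creep '[[[0,-0.24,0.05],[-0.06,0,0],85],[[0,-0.48,0.1],[-0.13,0,0],85],[[0,-0.72,0.15],[-0.13,0,0],85],[[0,-0.72,0.15],[-0.13,0,0],85],[[0,-0.72,0.15],[-0.13,0,0],85],[[0,-0.72,0.15],[-0.13,0,0],85]]'
python3 - <<'E'
from h import *
import pickle
s=snap('wrist'); pickle.dump((s,bot.sense()),open('w3.pkl','wb'))
u,v=np.round(proj(s,[[.492,-.1,.11]])[0]).astype(int); print(u,v)
u=min(max(u,100),540);v=min(max(v,75),405)
c=cv2.resize(s['img'][v-75:v+75,u-100:u+100,::-1],(800,600),interpolation=cv2.INTER_CUBIC)
cv2.imwrite('pics/w3.png',np.clip(c*1.5,0,255).astype(np.uint8))
E
```

```text
t: 2.35
position: [0.5196, 0.0389, 0.2055]
eef_rot: [[0.005, 0.412, 0.911], [-0.001, 0.911, -0.412], [-1.0, 0.001, 0.005]]
contact_force: [1.2, 0.3, 0.1]
width: 0.992
t: 2.95
position: [0.4882, -0.1036, 0.2064]
eef_rot: [[0.007, 0.218, 0.976], [-0.001, 0.976, -0.218], [-1.0, 0.0, 0.007]]
contact_force: [-0.6, 1.3, -0.5]
width: 0.995
321 238
```

View pics/w3.png

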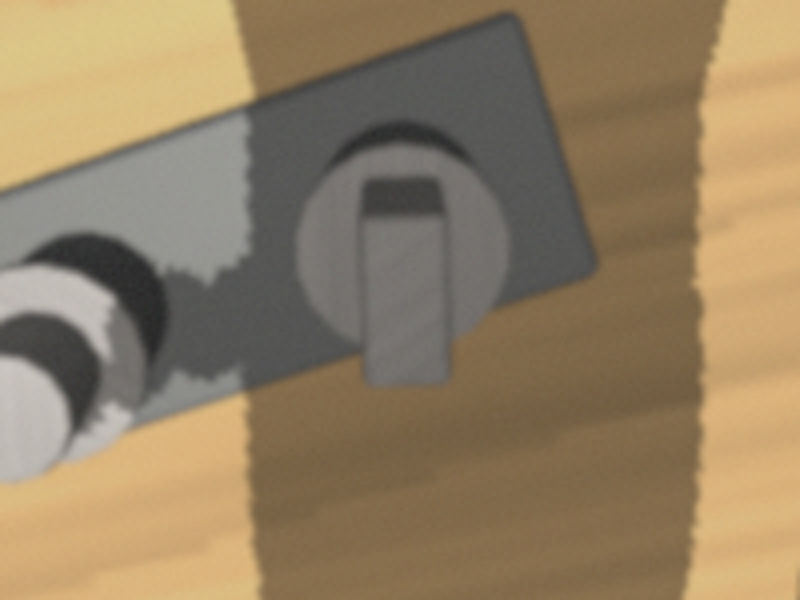

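The slab's top face has crop corners at about (362,215), (446,215), (452,383) and (367,383), nearly aligned with the tool.

```bash
python3 - <<'E'
from h import *
import pickle
s,b=pickle.load(open('w3.pkl','rb'))
f=lambda P:(np.array(P,float)+.5)/4-.5+[221,163]
W=onplane(s,f([[362,215],[446,215],[452,383],[367,383]]),.110)[:,:2]
c=W.mean(0); print(W,'centre',c)
d=(W[3]+W[2]-W[0]-W[1])/2; e=(W[1]+W[2]-W[0]-W[3])/2
print('len',np.hypot(*d),'wid',np.hypot(*e),'yaw long',np.degrees(np.arctan2(d[1],d[0])),'e',np.degrees(np.arctan2(e[1],e[0])))
print('flange',onplane(s,f([[403,245],[297,245],[510,245]]),.066))
st=bot.sense();R=st['eef_rot'];p=st['position'];print(p,R,'tooly yaw',np.degrees(np.arctan2(R[1,1],R[0,1])))
for z in (.07,.075): print((R.T@(np.r_[c,z]-p))/.2)
print('rel slot corner check; rack end')
E
```

```text
[[ 0.47304894 -0.10383741]
 [ 0.47663971 -0.08774145]
 [ 0.51099536 -0.09371574]
 [ 0.50722997 -0.1105906 ]] centre [ 0.4919785 -0.0989713]
len 0.03485421913690025 wid 0.01689074027713193 yaw long -10.520177293137847 e 77.42265106779224
flange [[ 0.49093639 -0.09897371  0.066     ]
 [ 0.48562803 -0.1227527   0.066     ]
 [ 0.49628884 -0.07496648  0.066     ]]
[ 0.48821024 -0.10338606  0.20612818] [[ 6.09218359e-03  2.16781473e-01  9.76201146e-01]
 [-9.03220798e-04  9.76220057e-01 -2.16780036e-01]
 [-9.99981035e-01  4.38938601e-04  6.14311335e-03]] tooly yaw 77.47993532823052
[0.68072284 0.02533458 0.00942646]
[0.65572331 0.02534556 0.00958004]
rel slot corner check; rack end
```

Size check gives 35 × 17 mm against the true 36 × 18, and the jaw axis is within about 2° of the slab normal. I'll descend to TCP z ≈ 0.072 and grip.

```bash
python3 -m creep '[[[0.15,0.025,0.01],[-0.01,0.004,0],85],[[0.32,0.025,0.01],[-0.01,0.004,0],85],[[0.5,0.025,0.01],[-0.01,0.004,0],85],[[0.6,0.025,0.01],[-0.01,0.004,0],85],[[0.67,0.025,0.01],[-0.01,0.004,0],85],[[0.67,0.025,0.01],[-0.01,0.004,0],85],[[0.67,0.025,0.01],[-0.01,0.004,0],85]]' 100 && python3 -m creep '[[[0,0,0],[0,0,0],30],[[0,0,0],[0,0,0],20],[[0,0,0],[0,0,0],10],[[0,0,0],[0,0,0],5],[[0,0,0],[0,0,0],5],[[0,0,0],[0,0,0],5],[[0,0,0],[0,0,0],5],[[0,0,0],[0,0,0],5],[[0,0,0],[0,0,0],5],[[0,0,0],[0,0,0],5]]' 100; python3 -c "
from h import *
print(bot.sense())"
```

```text
t: 3.7
position: [0.4925, -0.0981, 0.0727]
eef_rot: [[0.0, 0.2, 0.98], [0.0, 0.98, -0.2], [-1.0, 0.0, 0.0]]
contact_force: [0.3, -0.4, 0.1]
width: 0.995
t: 4.7
position: [0.4927, -0.0985, 0.0732]
eef_rot: [[0.001, 0.2, 0.98], [-0.0, 0.98, -0.2], [-1.0, 0.0, 0.001]]
contact_force: [-2.4, -2.0, 6.2]
width: 0.172
{'t': 4.7, 'joint_pos': array([-1.13094972e+01,  1.59443958e+01, -1.60333438e+01,  5.79735562e+01,
        3.56417786e-03,  2.44030970e-01]), 'qd': array([ 0.02232036,  0.08569738,  0.03156224,  0.0151968 , -0.04865372,
        0.04079875]), 'tau': array([ 9.61386971e-01, -6.78704023e+01,  4.35405564e+01, -6.19325247e-01,
        5.19997906e-01,  1.47008471e-02]), 'position': array([ 0.49269558, -0.09851327,  0.07319844]), 'eef_rot': array([[ 8.45741798e-04,  2.00283281e-01,  9.79737665e-01],
       [-1.05703200e-04,  9.79738028e-01, -2.00283264e-01],
       [-9.99999637e-01,  6.58265207e-05,  8.49775985e-04]]), 'contact_force': array([-2.43524691, -2.01079729,  6.22518492]), 'wrist_torque': array([-0.22113086,  0.34000757, -0.02140363]), 'width': 0.17192201943590532}
```

Gripped (opening 0.172, about 15 mm, which needs a visual check). Lifting straight up.

```bash
python3 -m creep '[[[-0.03,0,0],[0,0,0],5],[[-0.1,0,0],[0,0,0],5],[[-0.2,0,0],[0,0,0],5],[[-0.35,0,0],[0,0,0],5],[[-0.5,0,0],[0,0,0],5],[[-0.65,0,0],[0,0,0],5],[[-0.75,0,0],[0,0,0],5],[[-0.75,0,0],[0,0,0],5],[[-0.75,0,0],[0,0,0],5]]' 100; python3 - <<'E'
from h import *
import pickle
a=snap('wrist'); b=snap('scene'); st=bot.sense(); pickle.dump((a,b,st),open('w4.pkl','wb'))
print(st['position'],st['contact_force'],st['width'])
R=st['eef_rot'];p=st['position']; o=p+R@[.055,0,0]
u,v=np.round(proj(b,[o+[0,0,.04]])[0]).astype(int); u=min(max(u,80),560);v=min(max(v,120),360)
g=b['img'][v-120:v+120,u-80:u+80,::-1]
w=a['img'][150:390,240:400,::-1]
cv2.imwrite('pics/w4.png',np.clip(cv2.resize(np.hstack([g,w]),(800,600),interpolation=cv2.INTER_CUBIC)*1.5,0,255).astype(np.uint8)); print(u,v,proj(b,[o]),proj(a,[o,o+[0,0,.042]]))
E
```

```text
t: 5.6
position: [0.4925, -0.0985, 0.2226]
eef_rot: [[0.001, 0.2, 0.98], [-0.0, 0.98, -0.2], [-1.0, 0.0, 0.001]]
contact_force: [-0.1, 0.4, -3.7]
width: 0.168
[ 0.4919327  -0.09832564  0.22187602] [-0.15928088 -0.03535246 -3.13590965] 0.17102676786548138
288 177 [[289.3283273 202.7503473]] [[315.46258277 249.39809286]
 [315.13199535 271.03538747]]
```

View pics/w4.png

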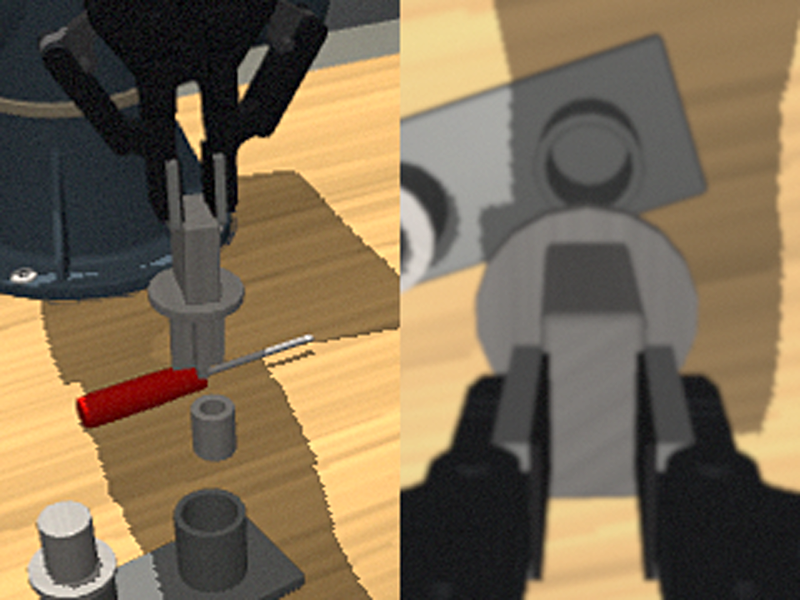

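The adapter is held upright and clear of the well, and the well is empty. In the wrist half: flange from x=476 to 697, its near edge at y≈207, front-face bottom at y≈243, and the near edge of the head's top at y≈315. I'll check the pose in hand from these edges.

```bash
python3 - <<'E'
from h import *
import pickle
a,b,st=pickle.load(open('w4.pkl','rb'))
R=st['eef_rot'];p=st['position']
L=lambda h,y,z: p+R@[.055-h,y,z]   # adapter height h -> world
k=lambda x,y: (240+(x-400+.5)/2.5-.5,150+(y+.5)/2.5-.5)
for n,h,z,uv in [('top near edge',.092,-.018,k(592,315)),('front bottom',.048,-.018,k(592,243)),('flange near',.048,-.025,k(588,207)),('flange mid',.048,0,k(586.5,300))]:
    q=proj(a,[L(h,0,z)])[0]; o,d=ray(a,[uv]); d=d[0]
    # intersect with plane at height
    X=o+d*((L(h,0,0)[2]-o[2])/d[2]); print(n,'pred',q,'seen',uv,'err in tool mm',np.round(1e3*(R.T@(X-L(h,0,z))),2))
tgt=np.array([.5585,.1889]); 
print('tool delta /0.2', (R.T@(np.r_[tgt,.2]-p))/.2, 'yaw',np.degrees(np.arctan2(R[1,1],R[0,1])))
E
```

```text
top near edge pred [314.39089236 273.12428365] seen (316.5, 275.7) err in tool mm [0.02 0.88 1.16]
front bottom pred [315.00525312 243.75120497] seen (316.5, 246.9) err in tool mm [0.02 0.8  1.78]
flange near pred [314.98138603 231.15784868] seen (314.9, 232.5) err in tool mm [ 0.03 -0.05  0.75]
flange mid pred [315.0649801 274.9545185] seen (314.3, 269.7) err in tool mm [ 0.   -0.42 -3.1 ]
tool delta /0.2 [0.10948483 1.47367917 0.03861561] yaw 78.44761206940049
```

Held well: the offset is about +1.2 mm along tool z and 0 along y. Transferring to above the socket and turning +40.35° (−0.448 about tool x).

```bash
python3 -m creep '[[[0,0.1,0],[0,0,0],5],[[0,0.3,0],[0,0,0],5],[[0,0.52,0.017],[0,0,0],5],[[0,0.74,0.017],[0,0,0],5],[[0,0.74,0.017],[0,0,0],5],[[0,0.74,0.017],[0,0,0],5]]' 100 && python3 -m creep '[[[0,0.15,0],[-0.08,0,0],5],[[0,0.35,0],[-0.17,0,0],5],[[0,0.55,0.017],[-0.26,0,0],5],[[0.05,0.73,0.017],[-0.35,0,0],5],[[0.1,0.73,0.017],[-0.43,0,0],5],[[0.1,0.73,0.017],[-0.448,0,0],5],[[0.1,0.73,0.017],[-0.448,0,0],5],[[0.1,0.73,0.017],[-0.448,0,0],5],[[0.1,0.73,0.017],[-0.448,0,0],5]]' 100; python3 - <<'E'
from h import *
st=bot.sense();R=st['eef_rot'];p=st['position']
print(p,st['contact_force'],'yaw',np.degrees(np.arctan2(R[1,1],R[0,1])),R)
print((R.T@(np.array([.5575,.1883,.17])-p))/.2)
E
```

```text
t: 6.3
position: [0.5243, 0.0468, 0.2206]
eef_rot: [[-0.003, 0.198, 0.98], [-0.0, 0.98, -0.198], [-1.0, -0.001, -0.003]]
contact_force: [-0.2, -0.2, -4.1]
width: 0.172
t: 7.2
position: [0.5568, 0.1885, 0.2011]
eef_rot: [[-0.002, -0.48, 0.877], [0.0, 0.877, 0.48], [-1.0, 0.001, -0.002]]
contact_force: [-0.9, 0.1, -3.1]
width: 0.164
[0.55679058 0.1884612  0.20114942] [-0.90155515  0.13439066 -3.06338738] yaw 118.70720830494571 [[-2.43720942e-03 -4.80333383e-01  8.77082608e-01]
 [ 2.48796538e-04  8.77084895e-01  4.80335327e-01]
 [-9.99996999e-01  1.38889290e-03 -2.01813428e-03]]
[ 0.1557378  -0.00262704  0.00303829]
```

```bash
python3 -m creep '[[[0.08,0,0.002],[0,-0.001,0],5],[[0.16,-0.002,0.003],[0,-0.001,0],5],[[0.2,-0.003,0.003],[0,-0.001,0],5],[[0.2,-0.003,0.003],[0,-0.001,0],5],[[0.2,-0.003,0.003],[0,-0.001,0],5]]' 100; python3 - <<'E'
from h import *
import pickle
a=snap('wrist'); b=snap('scene'); st=bot.sense(); pickle.dump((a,b,st),open('w5.pkl','wb'))
R=st['eef_rot'];p=st['position']; o=p+R@[.055,0,.0012]; print(p,o)
def crop(im,c,r):
    u,v=np.round(c).astype(int); u=min(max(u,r),640-r); v=min(max(v,r),480-r); print(u-r,v-r)
    return cv2.resize(im[v-r:v+r,u-r:u+r,::-1],(400,400),interpolation=cv2.INTER_CUBIC)
im=np.hstack([crop(b['img'],proj(b,[o])[0],40),crop(a['img'],proj(a,[o])[0],80)])
print(proj(b,[o,[.5585,.1889,.096]]),proj(a,[o,[.5585,.1889,.096]]))
cv2.imwrite('pics/w5.png',np.clip(im*1.8,0,255).astype(np.uint8))
E
```

```text
t: 7.7
position: [0.5577, 0.1881, 0.1618]
eef_rot: [[-0.001, -0.48, 0.877], [0.001, 0.877, 0.48], [-1.0, 0.001, 0.0]]
contact_force: [-0.2, -0.4, -3.5]
width: 0.166
[0.55793323 0.18831285 0.16205499] [0.55899113 0.18896324 0.10705592]
434 165
236 172
[[474.22606125 205.40525568]
 [472.57096589 210.94092261]] [[315.72997568 252.05174248]
 [316.01893097 246.78986922]]
```

View pics/w5.png

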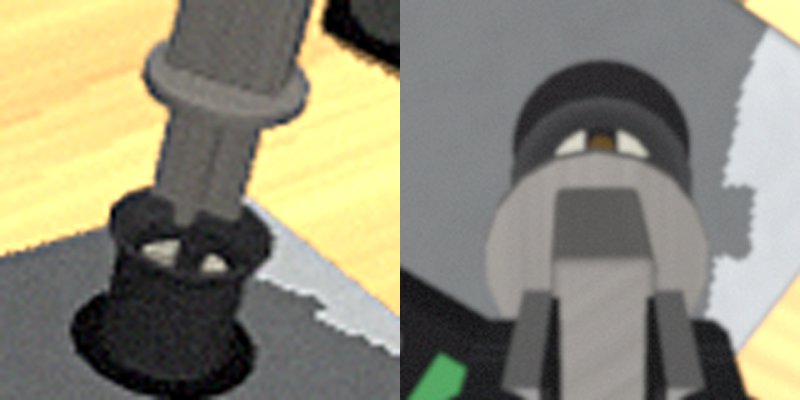

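Both views agree with the predicted offsets: the slot is centred under the head at x≈602 in the wrist half, and in the scene view the stem sits over the cup as expected. Descending in stages.

```bash
python3 -m creep '[[[0.04,0,0],[0,0,0],5],[[0.08,0,0],[0,0,0],5],[[0.12,0,0],[0,0,0],5],[[0.12,0,0],[0,0,0],5]]' 100 && python3 -m creep '[[[0.015,0,0],[0,0,0],5],[[0.03,0,0],[0,0,0],5],[[0.045,0,0],[0,0,0],5],[[0.06,0,0],[0,0,0],5],[[0.06,0,0],[0,0,0],5]]' 100; python3 -c "
from h import *
s=bot.sense();print(s['position'],s['contact_force'],s['wrist_torque'])"
```

```text
t: 8.2
position: [0.5591, 0.1897, 0.1397]
eef_rot: [[0.004, -0.48, 0.877], [0.004, 0.877, 0.48], [-1.0, 0.002, 0.006]]
contact_force: [-4.0, 3.6, 20.5]
width: 0.166
t: 8.7
position: [0.5653, 0.1942, 0.1363]
eef_rot: [[0.021, -0.482, 0.876], [0.014, 0.876, 0.482], [-1.0, 0.002, 0.025]]
contact_force: [-0.4, 13.5, 81.3]
width: 0.168
[0.56531928 0.19417435 0.13631481] [-0.40506596 13.47370816 81.32344381] [ 2.16413094 -0.05622284  0.16389219]
```

It landed on an edge at TCP z≈0.14 with 81 N and was pushed sideways along tool z. Backing up, straightening, and looking.

```bash
python3 -m creep '[[[-0.03,-0.002,-0.015],[0,0.004,0],5],[[-0.06,-0.004,-0.03],[0,0.01,0],5],[[-0.1,-0.008,-0.043],[0,0.016,0],5],[[-0.146,-0.008,-0.043],[0,0.016,0],5],[[-0.146,-0.008,-0.043],[0,0.016,0],5],[[-0.146,-0.008,-0.043],[0,0.016,0],5]]' 100; python3 - <<'E'
from h import *
import pickle
a=snap('wrist'); b=snap('scene'); c=snap('top');st=bot.sense(); pickle.dump((a,b,c,st),open('w6.pkl','wb'))
R=st['eef_rot'];p=st['position']; o=p+R@[.055,0,.0012]; print(p,o,st['contact_force'],R)
def crop(im,c,r):
    u,v=np.round(c).astype(int); u=min(max(u,r),640-r); v=min(max(v,r),480-r); print(u-r,v-r)
    return cv2.resize(im[v-r:v+r,u-r:u+r,::-1],(400,400),interpolation=cv2.INTER_CUBIC)
im=np.hstack([crop(b['img'],proj(b,[o+[0,0,.015]])[0],40),crop(a['img'],proj(a,[o])[0],80)])
print(proj(b,[o,[.5585,.1889,.096]]),proj(a,[o,[.5585,.1889,.096]]))
cv2.imwrite('pics/w6.png',np.clip(im*1.8,0,255).astype(np.uint8))
E
```

```text
t: 9.3
position: [0.5579, 0.1882, 0.1648]
eef_rot: [[-0.001, -0.482, 0.876], [0.002, 0.876, 0.482], [-1.0, 0.002, -0.0]]
contact_force: [0.4, -0.1, -0.1]
width: 0.057
[0.55770792 0.18811136 0.16469728] [0.55868083 0.18876607 0.10969669] [-0.47961564  0.80454436 -0.26038427] [[-1.42952826e-03 -4.81796598e-01  8.76281915e-01]
 [ 1.39185718e-03  8.76281003e-01  4.81798367e-01]
 [-9.99998010e-01  1.90840366e-03 -5.82076406e-04]]
436 156
236 171
[[474.33549721 203.96712558]
 [472.57096589 210.94092261]] [[315.74614481 251.08954865]
 [316.06286827 245.32883985]]
```

View pics/w6.png

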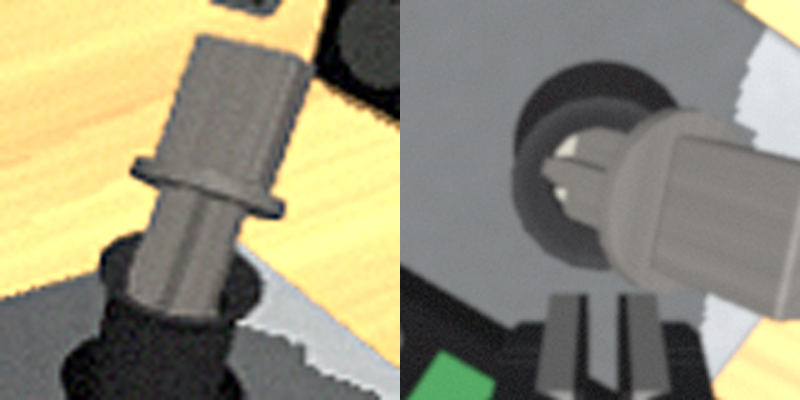

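The adapter slipped out of the grip (opening 0.057). It now leans in the cup towards tool +y. I'll check by frame differences whether it's still moving before acting.

```bash
python3 - <<'E'
from h import *
import pickle
a,b,c,st=pickle.load(open('w6.pkl','rb'))
A=[snap('wrist') for _ in range(4)]; B=[snap('scene') for _ in range(2)]
pickle.dump((A,B,bot.sense()),open('w7.pkl','wb'))
def d(x,y):
    m=(np.abs(x['img'].astype(int)-y['img']).max(2)>45).astype(np.uint8); m=cv2.morphologyEx(m,cv2.MORPH_OPEN,np.ones((3,3))); return m.sum(),cv2.boundingRect(m)
for x,y in zip([a]+A,A): print(d(x,y))
print(d(b,B[0]),d(B[0],B[1]),bot.sense()['t'])
E
```

```text
(np.uint64(0), (0, 0, 0, 0))
(np.uint64(0), (0, 0, 0, 0))
(np.uint64(0), (0, 0, 0, 0))
(np.uint64(0), (0, 0, 0, 0))
(np.uint64(0), (0, 0, 0, 0)) (np.uint64(0), (0, 0, 0, 0)) 9.75
```

It's static, leaning in the cup and still recoverable. One composite view to locate it in 3D.

```bash
python3 - <<'E'
from h import *
import pickle
a,b,c,st=pickle.load(open('w6.pkl','rb'))
f=lambda s,u,v,w,h,k:np.clip(cv2.resize(s['img'][v:v+h,u:u+w,::-1],(w*k,h*k),interpolation=cv2.INTER_CUBIC)*1.8,0,255).astype(np.uint8)
im=np.zeros((600,800,3),np.uint8)
im[:300,:400]=f(b,425,150,80,60,5)
im[300:,:400]=f(c,185,170,80,60,5)
im[:600,400:]=f(a,270,180,133,200,3)[:,:400].repeat(1,0)[:600] if 0 else np.pad(f(a,270,180,133,200,3),((0,0),(0,1),(0,0)))
cv2.imwrite('pics/w8.png',im)
# height check from w5
A,B,S=pickle.load(open('w5.pkl','rb')); R=S['eef_rot'];p=S['position']
for off in (.055,.060): print(off,proj(B,[p+R@[off-.045,0,.0012],p+R@[off-.048,-.025,.0],p+R@[off-.042,0,.0012]]))
E
```

```text
0.055 [[480.20821998 181.12260984]
 [474.5837098  186.75516895]
 [479.79532815 182.8021045 ]]
0.06 [[479.52121905 183.91679342]
 [473.90323099 189.5985041 ]
 [479.11177294 185.58141508]]
```

View pics/w8.png

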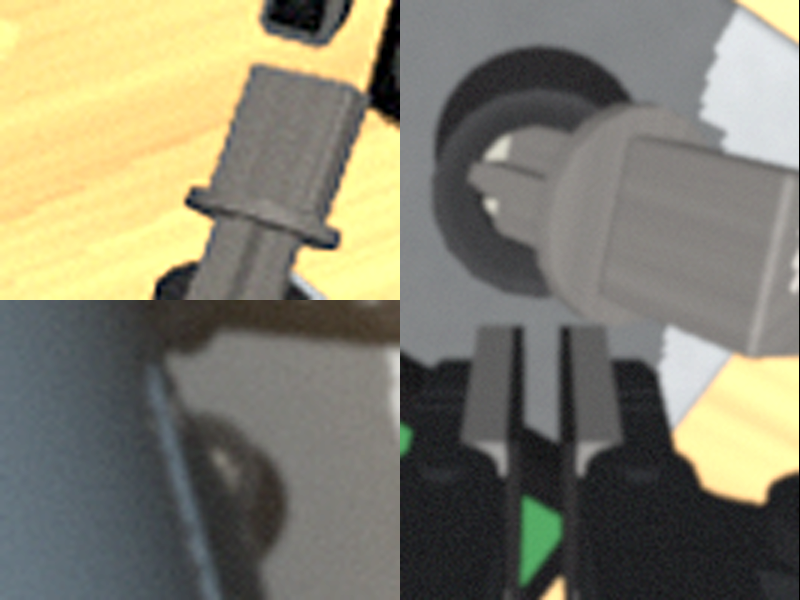

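Composite: the leaning adapter shows the broad face of its head. Face corners in the wrist part: (785,168), (752,352), (632,135), (600,322); in the scene part: (253,65), (355,92), (218,200), (325,228). Triangulating.

```bash
python3 - <<'E'
from h import *
import pickle
a,b,c,st=pickle.load(open('w6.pkl','rb'))
W=np.array([(785,168),(752,352),(632,135),(600,322)],float); S=np.array([(253,65),(355,92),(218,200),(325,228)],float)
W=(W-[400,0]+.5)/3-.5+[270,180]; S=(S+.5)/5-.5+[425,150]
def n(s,p): k,d=K(s); return cv2.undistortPoints(p.reshape(-1,1,2),k,d).reshape(-1,2).T
P=lambda s:np.c_[np.array(s['R']),np.array(s['t'])]
X=cv2.triangulatePoints(P(a),P(b),n(a,W),n(b,S)); X=(X[:3]/X[3]).T
print(np.round(X,4)); 
d=lambda i,j:np.linalg.norm(X[i]-X[j])
print('w',d(0,1),d(2,3),'h',d(0,2),d(1,3), 'reproj',np.abs(proj(a,X)-W).max(),np.abs(proj(b,X)-S).max())
R=st['eef_rot'];p=st['position']
up=(X[0]+X[1]-X[2]-X[3]); up/=np.linalg.norm(up); wd=X[1]+X[3]-X[0]-X[2]; wd/=np.linalg.norm(wd)
nn=np.cross(up,wd); nn/=np.linalg.norm(nn); wd=np.cross(nn,up)
print('up',up,'tilt',np.degrees(np.arccos(up[2])),'lean yaw',np.degrees(np.arctan2(up[1],up[0])),'wd',wd,'n',nn)
nn=nn if nn[2]>0 else -nn
hc=X.mean(0)-nn*.009; print('head centre',hc,'origin',hc-up*.07,'flange c',hc-up*.025)
print('in tool: hc',R.T@(hc-p),'up',R.T@up,'wd',R.T@wd)
E
```

```text
[[0.5172 0.217  0.1554]
 [0.5493 0.229  0.1589]
 [0.5316 0.1973 0.1184]
 [0.5684 0.2089 0.1259]]
w 0.03454634748172683 0.03926337608826215 h 0.04433131230298814 0.043093356069139416 reproj 2.0472233842107244 0.8504599448837666
up [-0.38391463  0.45626214  0.80276672] tilt 36.604876702526894 lean yaw 130.07840814643544 wd [0.90371109 0.3641002  0.22524946] n [-0.18951472  0.81194575 -0.55211255]
head centre [0.53991836 0.22034683 0.13469019] origin [0.56679239 0.18840848 0.07849652] flange c [0.54951623 0.20894027 0.11462102]
in tool: hc [ 3.00773261e-02  3.67610059e-02 -4.02031095e-05] up [-0.80158126  0.58631461 -0.11705836] wd [-0.22603411 -0.11592097  0.96719745]
```

Triangulated sizes (35–39 × 44 mm) match the head. It leans about 37° toward tool +y. I'll refine with a two-view rigid fit of the known 36 × 44 mm face and compute a tilted regrasp.

```bash
python3 - <<'E'
from h import *
import pickle
from scipy.optimize import least_squares
from scipy.spatial.transform import Rotation as Ro
a,b,c,st=pickle.load(open('w6.pkl','rb'))
W=np.array([(785,168),(752,352),(632,135),(600,322)],float); S=np.array([(253,65),(355,92),(218,200),(325,228)],float)
W=(W-[400,0]+.5)/3-.5+[270,180]; S=(S+.5)/5-.5+[425,150]
# body: tool-like frame x=-up, z=wd, y = x-under side ; face at y=-.009
M=np.array([[-.022,-.009,-.018],[-.022,-.009,.018],[.022,-.009,-.018],[.022,-.009,.018]])
up=np.array([-.384,.456,.803]);wd=np.array([.904,.364,.225]);x=-up;R0=np.c_[x,np.cross(wd,x),wd]
f=lambda q:np.r_[(proj(a,M@Ro.from_rotvec(q[:3]).as_matrix().T+q[3:])-W).ravel(),(proj(b,M@Ro.from_rotvec(q[:3]).as_matrix().T+q[3:])-S).ravel()]
r=least_squares(f,np.r_[Ro.from_matrix(R0).as_rotvec(),.54,.22,.135],x_scale=[1,1,1,.1,.1,.1])
G=Ro.from_rotvec(r.x[:3]).as_matrix();hc=r.x[3:]; print('res',np.round(r.fun,1));print('hc',hc,'G',np.round(G,3).tolist(),'origin',hc+G[:,0]*.07,'tilt',np.degrees(np.arccos(-G[2,0])))
R=st['eef_rot'];p=st['position']
rv=Ro.from_matrix(R.T@G).as_rotvec(); print('rotvec deg',np.degrees(rv),'frac',np.degrees(rv)/90)
for bk in (.075,.0): 
    T=hc+G[:,0]*.015-G[:,0]*bk; print('TCP',T,'shift frac from current',R.T@(T-p)/.2)
np.savez('regrasp.npz',G=G,hc=hc)
E
```

```text
res [ 0.2 -1.2 -0.1  1.9 -0.8  3.4  0.5 -4.4 -0.4  1.2  0.7 -1.7  0.1  1.
 -0.1 -1.1]
hc [0.54029437 0.2205458  0.13491912] G [[0.378, -0.136, 0.916], [-0.455, 0.834, 0.312], [-0.806, -0.535, 0.253]] origin [0.56674538 0.18868402 0.0784818 ] tilt 36.269103690354704
rotvec deg [ 13.96549273 -11.35672269 -34.66385276] frac [ 0.15517214 -0.12618581 -0.38515392]
TCP [0.51762207 0.2478559  0.18329396] shift frac from current [-0.09228095  0.35850859 -0.03176252]
TCP [0.54596244 0.21371828 0.12282541] shift frac from current [0.20962108 0.14008938 0.01034697]
```

```bash
python3 -m creep '[[[-0.15,0,0],[0,0,0],5],[[-0.3,0.1,0],[0.03,-0.025,-0.07],5],[[-0.3,0.25,-0.02],[0.06,-0.05,-0.15],20],[[-0.25,0.36,-0.032],[0.09,-0.075,-0.23],40],[[-0.2,0.36,-0.032],[0.12,-0.1,-0.31],60],[[-0.15,0.36,-0.032],[0.155,-0.126,-0.385],60],[[-0.092,0.358,-0.032],[0.155,-0.126,-0.385],60],[[-0.092,0.358,-0.032],[0.155,-0.126,-0.385],60],[[-0.092,0.358,-0.032],[0.155,-0.126,-0.385],60]]' 100; python3 - <<'E'
from h import *
from scipy.spatial.transform import Rotation as Ro
import pickle
st=bot.sense();R=st['eef_rot'];p=st['position'];d=np.load('regrasp.npz');G=d['G'];hc=d['hc']
print(st['joint_pos'],st['width'],p,st['contact_force'])
print('remaining',R.T@(hc+G[:,0]*.015-p)/.2,np.degrees(Ro.from_matrix(R.T@G).as_rotvec())/90)
a=snap('wrist'); b=snap('scene'); pickle.dump((a,b,st),open('w9.pkl','wb'))
M=np.array([[-.022,-.009,-.018],[-.022,-.009,.018],[.022,-.009,-.018],[.022,-.009,.018]])
print(proj(a,M@G.T+hc))
g=np.clip(a['img'].astype(int)*2,0,255).astype(np.uint8)[:,:,::-1].copy()
for q in proj(a,M@G.T+hc): cv2.circle(g,tuple(np.round(q).astype(int)),3,(0,0,255),1)
cv2.imwrite('pics/w9.png',g)
E
```

```text
t: 10.65
position: [0.5183, 0.2474, 0.1843]
eef_rot: [[0.377, -0.136, 0.916], [-0.454, 0.835, 0.311], [-0.807, -0.533, 0.253]]
contact_force: [0.3, -0.4, 0.4]
width: 0.701
[ 46.20475978  22.18723659  -0.5260986   71.97924439 -35.89720953
  33.38460714] 0.7013145124205613 [0.51830901 0.24744632 0.18434295] [ 0.26904783 -0.43446142  0.40903429]
remaining [ 0.3770087   0.00424388 -0.00373592] [-0.00023813 -0.00017112 -0.00123958]
[[302.84077359 228.85399268]
 [303.47111726 282.48922169]
 [305.0455929  214.92220759]
 [305.49076154 260.69477508]]
```

View pics/w9.png

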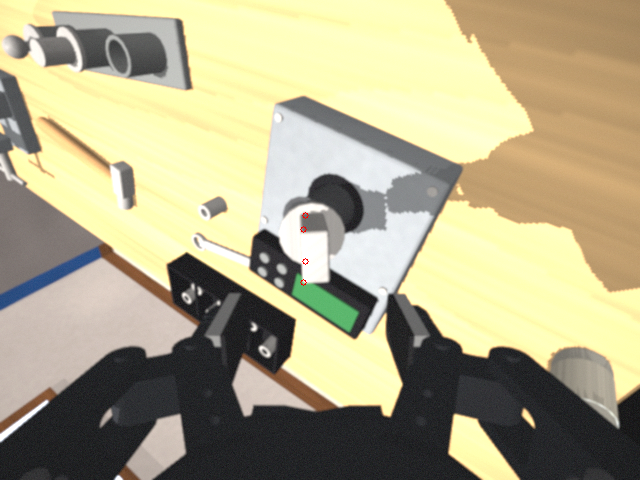

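The predicted face corners (red) fall on the slab's left edge within about 2–3 px; the slab's top spans x 302–329, y 231–282. I'll approach along the axis and grip harder.

```bash
python3 -m creep '[[[0.1,0.002,0],[0,0,0],60],[[0.2,0.004,0],[0,0,0],60],[[0.28,0.004,0],[0,0,0],60],[[0.33,0.004,0],[0,0,0],60],[[0.37,0.004,0],[0,0,0],60],[[0.37,0.004,0],[0,0,0],60],[[0.37,0.004,0],[0,0,0],60]]' 120 && python3 -m creep '[[[0,0,0],[0,0,0],40],[[0,0,0],[0,0,0],25],[[0,0,0],[0,0,0],15],[[0,0,0],[0,0,0],5],[[0,0,0],[0,0,0],5],[[0,0,0],[0,0,0],5],[[0,0,0],[0,0,0],5]]' 120; python3 -c "
from h import *
s=bot.sense();print(s['position'],s['contact_force'],s['wrist_torque'],s['width'])"
```

```text
t: 11.45
position: [0.5467, 0.2146, 0.1254]
eef_rot: [[0.378, -0.134, 0.916], [-0.453, 0.836, 0.31], [-0.807, -0.532, 0.255]]
contact_force: [-0.8, -0.4, 0.2]
width: 0.704
t: 12.15
position: [0.5471, 0.2152, 0.1262]
eef_rot: [[0.38, -0.134, 0.915], [-0.452, 0.836, 0.31], [-0.807, -0.532, 0.257]]
contact_force: [-2.5, 3.5, 7.9]
width: 0.145
[0.54708785 0.21522895 0.12621961] [-2.51729913  3.53903057  7.87719272] [0.12099681 0.14680385 0.00736687] 0.14542773119416835
```

```bash
python3 -m creep '[[[-0.04,0,0],[0,0,0],5],[[-0.1,0,0],[0,0,0],5],[[-0.2,0,0],[0,0,0],5],[[-0.3,0,0],[0,0,0],5],[[-0.4,0,0],[0,0,0],5],[[-0.4,0,0],[0,0,0],5],[[-0.4,0,0],[0,0,0],5]]' 120; python3 - <<'E'
from h import *
from scipy.spatial.transform import Rotation as Ro
st=bot.sense();R=st['eef_rot'];p=st['position']
t=np.radians(118.8);y=np.array([np.cos(t),np.sin(t),0]);x=np.array([0,0,-1.]);T=np.c_[x,y,np.cross(x,y)]
print(p,st['width'],st['contact_force'])
print('turn',np.degrees(Ro.from_matrix(R.T@T).as_rotvec())/90,'shift',R.T@(np.array([.5575,.1883,.235])-p)/.2)
E
```

```text
t: 12.85
position: [0.5168, 0.2518, 0.1908]
eef_rot: [[0.38, -0.134, 0.915], [-0.452, 0.836, 0.311], [-0.807, -0.531, 0.257]]
contact_force: [0.6, 0.2, -0.0]
width: 0.06
[0.51678545 0.25177692 0.19076274] 0.060102797132500684 [ 0.56042641  0.22999831 -0.0488421 ]
turn [-0.1561477   0.12831164  0.38217312] shift [ 0.04225229 -0.41037053  0.1445994 ]
```

The grip was lost again during the lift (opening 0.06, force 0). I'll compare frames numerically with the pre-grasp ones to see where the adapter is.

```bash
python3 - <<'E'
from h import *
import pickle
a,b,st=pickle.load(open('w9.pkl','rb'))
A=snap('wrist');B=snap('scene');C=snap('wrist');D=snap('scene');S=bot.sense(); pickle.dump((A,B,S),open('w10.pkl','wb'))
def d(x,y,th=40):
    m=(np.abs(x['img'].astype(int)-y['img']).max(2)>th).astype(np.uint8); m=cv2.morphologyEx(m,cv2.MORPH_OPEN,np.ones((2,2)))
    n,l,s,c=cv2.connectedComponentsWithStats(m); return [tuple(q) for q in s[1:] if q[4]>25]
print('moving?',d(A,C),d(B,D)); print('scene vs before',d(b,B))
# bright low-saturation blob of slab in wrist, before/after
for x in (a,A):
    h=cv2.cvtColor(x['img'],cv2.COLOR_RGB2HSV); m=((h[...,1]<40)&(h[...,2]>95)).astype(np.uint8)
    n,l,s,c=cv2.connectedComponentsWithStats(m); print([(tuple(q),np.round(e).tolist()) for q,e in zip(s[1:],c[1:]) if q[4]>120 ])
E
```

```text
moving? [(np.int32(426), np.int32(200), np.int32(85), np.int32(82), np.int32(1410)), (np.int32(431), np.int32(210), np.int32(8), np.int32(14), np.int32(31)), (np.int32(433), np.int32(246), np.int32(62), np.int32(38), np.int32(648)), (np.int32(448), np.int32(249), np.int32(38), np.int32(16), np.int32(149)), (np.int32(491), np.int32(269), np.int32(9), np.int32(16), np.int32(72)), (np.int32(504), np.int32(290), np.int32(6), np.int32(10), np.int32(35)), (np.int32(551), np.int32(340), np.int32(21), np.int32(8), np.int32(54)), (np.int32(612), np.int32(371), np.int32(28), np.int32(28), np.int32(187))] [(np.int32(498), np.int32(210), np.int32(33), np.int32(15), np.int32(216)), (np.int32(526), np.int32(217), np.int32(24), np.int32(8), np.int32(128)), (np.int32(538), np.int32(225), np.int32(15), np.int32(22), np.int32(107))]
scene vs before [(np.int32(508), np.int32(0), np.int32(42), np.int32(9), np.int32(179)), (np.int32(491), np.int32(41), np.int32(10), np.int32(5), np.int32(26)), (np.int32(534), np.int32(43), np.int32(10), np.int32(8), np.int32(35)), (np.int32(485), np.int32(74), np.int32(7
[... 2655 characters left out ...]
7), np.int32(32), np.int32(480)), [222.0, 247.0]), ((np.int32(114), np.int32(247), np.int32(59), np.int32(43), np.int32(161)), [144.0, 269.0]), ((np.int32(0), np.int32(258), np.int32(215), np.int32(162), np.int32(19435)), [88.0, 336.0]), ((np.int32(447), np.int32(260), np.int32(57), np.int32(46), np.int32(977)), [482.0, 285.0]), ((np.int32(182), np.int32(388), np.int32(26), np.int32(26), np.int32(261)), [195.0, 400.0]), ((np.int32(578), np.int32(388), np.int32(33), np.int32(28), np.int32(124)), [597.0, 399.0]), ((np.int32(0), np.int32(398), np.int32(66), np.int32(63), np.int32(1504)), [30.0, 425.0]), ((np.int32(553), np.int32(404), np.int32(57), np.int32(33), np.int32(849)), [585.0, 417.0])]
```

The adapter has fallen off the housing onto the table and is still moving. I'll let it settle and locate it numerically.

```bash
python3 - <<'E'
from h import *
import pickle
prev=None
def d(x,y,th=25):
    m=(np.abs(x['img'].astype(int)-y['img']).max(2)>th).astype(np.uint8); m=cv2.morphologyEx(m,cv2.MORPH_OPEN,np.ones((2,2)))
    return int(m.sum()),cv2.boundingRect(m)
old,_,_=pickle.load(open('w9.pkl','rb')); _,b0,_=pickle.load(open('w9.pkl','rb'))
for i in range(12):
    B=snap('scene')
    if prev is not None: print(d(prev,B),end=' ')
    prev=B
A=snap('wrist'); T=snap('top'); pickle.dump((A,B,T,bot.sense()),open('w11.pkl','wb')); print(bot.sense()['t'])
m=(np.abs(b0['img'].astype(int)-B['img']).max(2)>35).astype(np.uint8); m[:,:480]=0;m[:140]=0
n,l,s,c=cv2.connectedComponentsWithStats(cv2.morphologyEx(m,cv2.MORPH_CLOSE,np.ones((3,3))))
for q,e in zip(s[1:],c[1:]):
    if q[4]>40: print(q,e,onplane(B,[e],.015))
print(onplane(B,[(525,228)],.02), onplane(A,[(457,245),(482,285)],.015))
E
```

```text
(136, (497, 212, 53, 31)) (44, (498, 212, 47, 20)) (0, (0, 0, 0, 0)) (0, (0, 0, 0, 0)) (0, (0, 0, 0, 0)) (0, (0, 0, 0, 0)) (4, (540, 230, 2, 2)) (8, (498, 213, 41, 19)) (10, (534, 215, 16, 17)) (46, (500, 214, 50, 18)) (131, (500, 215, 50, 22)) 13.75
[480 164  23  39 484] [487.15702479 179.98966942] [[0.41245386 0.38741513 0.015     ]]
[496 195  58  48 998] [527.39378758 222.5751503 ] [[0.55799491 0.34626572 0.015     ]]
[481 222  10  14  68] [484.92647059 227.30882353] [[0.53060187 0.26658581 0.015     ]]
[[0.57134862 0.32334818 0.02      ]] [[0.57053992 0.30536792 0.015     ]
 [0.59990788 0.34159008 0.015     ]]
```

It's rocking gently near (0.57, 0.325) on the table. I'll bring the tool upright above it, open, for a look.

```bash
python3 -m creep '[[[-0.1,0.02,0.08],[-0.03,0.025,0.07],20],[[-0.2,0.04,0.16],[-0.06,0.05,0.15],40],[[-0.31,0.06,0.24],[-0.09,0.075,0.23],60],[[-0.31,0.06,0.32],[-0.12,0.1,0.31],85],[[-0.31,0.06,0.32],[-0.156,0.128,0.382],85],[[-0.31,0.06,0.32],[-0.156,0.128,0.382],85],[[-0.31,0.06,0.32],[-0.156,0.128,0.382],85],[[-0.31,0.06,0.32],[-0.156,0.128,0.382],85]]' 120; python3 - <<'E'
from h import *
import pickle
F=[(snap('wrist'),snap('scene')) for _ in range(10)]
st=bot.sense(); pickle.dump((F,st),open('w12.pkl','wb')); print(st['t'],st['position'])
def d(x,y,th=25):
    m=(np.abs(x['img'].astype(int)-y['img']).max(2)>th).astype(np.uint8); m=cv2.morphologyEx(m,cv2.MORPH_OPEN,np.ones((2,2)))
    return int(m.sum()),cv2.boundingRect(m)
for i in range(9): print(d(F[i][0],F[i+1][0]),end=' ')
A,B=F[-1]
print(proj(A,[[.57,.325,.02]]),proj(B,[[.57,.325,.02]]))
# metal-coloured blob near
h=cv2.cvtColor(A['img'],cv2.COLOR_RGB2HSV); m=((h[...,1]<60)&(h[...,2]>60)).astype(np.uint8)
n,l,s,c=cv2.connectedComponentsWithStats(m); print([(q.tolist(),e.round().tolist()) for q,e in zip(s[1:],c[1:]) if 150<q[4]<20000])
E
```

```text
t: 14.55
position: [0.5497, 0.3097, 0.2508]
eef_rot: [[0.001, -0.481, 0.877], [-0.001, 0.877, 0.481], [-1.0, -0.002, 0.0]]
contact_force: [0.3, 0.3, 0.6]
width: 0.996
15.55 [0.55020179 0.30931242 0.2508733 ]
(564, (0, 122, 619, 284)) (0, (0, 0, 0, 0)) (0, (0, 0, 0, 0)) (0, (0, 0, 0, 0)) (0, (0, 0, 0, 0)) (4, (351, 75, 2, 2)) (4, (350, 113, 2, 2)) (0, (0, 0, 0, 0)) (0, (0, 0, 0, 0)) [[319.91961583 226.32478988]] [[525.06600186 227.32640151]]
[([0, 0, 39, 23, 637], [21.0, 8.0]), ([109, 61, 203, 238, 19067], [210.0, 164.0]), ([616, 87, 24, 38, 404], [630.0, 110.0]), ([187, 149, 29, 12, 221], [200.0, 155.0]), ([7, 155, 34, 21, 324], [18.0, 165.0]), ([188, 168, 29, 13, 259], [202.0, 173.0]), ([304, 179, 43, 81, 1736], [324.0, 222.0]), ([0, 213, 109, 53, 1623], [57.0, 238.0]), ([518, 256, 24, 18, 183], [529.0, 264.0]), ([565, 278, 67, 46, 898], [598.0, 301.0]), ([359, 297, 49, 66, 2202], [381.0, 329.0]), ([433, 303, 22, 23, 153], [443.0, 312.0]), ([8, 328, 19, 17, 214], [17.0, 336.0]), ([53, 348, 18, 17, 203], [61.0, 356.0]), ([0, 353, 42, 63, 1395], [14.0, 380.0]), ([82, 433, 66, 47, 2020], [116.0, 461.0])]
```

Settled: a blob at (304–347, 179–260) in the wrist picture. Last view: wrist and scene crops together.

```bash
python3 - <<'E'
from h import *
import pickle
F,st=pickle.load(open('w12.pkl','rb')); 
a=np.mean([f[0]['img'] for f in F[2:]],0).astype(np.uint8); b=np.mean([f[1]['img'] for f in F[2:]],0).astype(np.uint8)
f=lambda s,u,v,w,h,k:np.clip(cv2.resize(s[v:v+h,u:u+w,::-1],(w*k,h*k),interpolation=cv2.INTER_CUBIC)*1.5,0,255).astype(np.uint8)
im=np.hstack([f(a,275,170,100,100,4),f(b,487,190,80,80,5)])
im=np.vstack([im,np.zeros((200,800,3),np.uint8)])
im[400:600,:]=f(a,180,150,400,100,2)
cv2.imwrite('pics/w12.png',im)
E
```

```text
(no output)
```

View pics/w12.png

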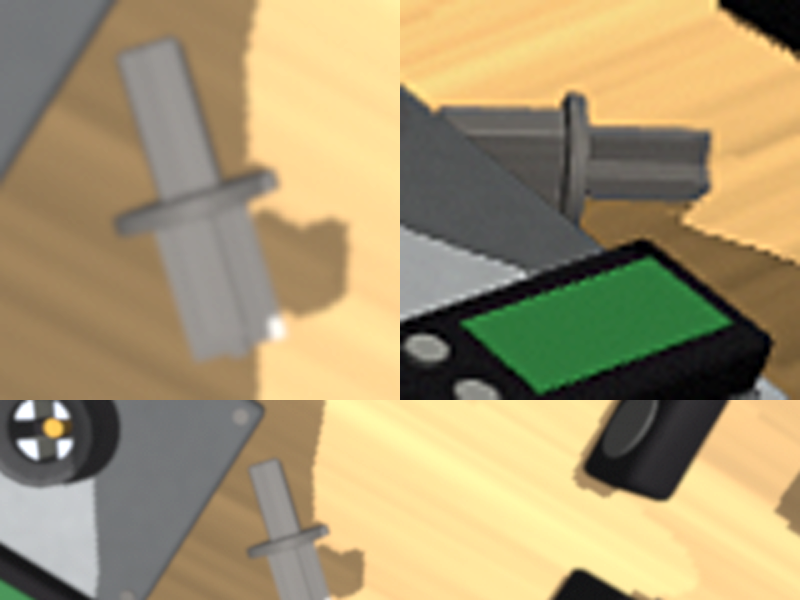

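The adapter lies on the table with its slab on edge, so the slab normal is horizontal and the jaws can straddle it. In the wrist crop (top left): head end at (120,52)–(178,38), flange ends at (117,228) and (275,178). The stem points away from the base. The housing is only about 10 mm from the head end.

I'll compute the grasp. I'll also fit the arm's kinematics from logged states, to check that a horizontal-tool insertion is reachable.

```bash
cat > plan.py <<'E'
from h import *
import pickle
from scipy.optimize import least_squares
F,st=pickle.load(open('w12.pkl','rb')); a,b=F[-1]
k=lambda P:(np.array(P,float)+.5)/4-.5+[275,170]
fe=onplane(a,k([[117,228],[275,178]]),.0252); fc=fe.mean(0); dd=fe[1]-fe[0]
E=onplane(a,k([[149,45]]),.0355)[0]; c=np.cos(np.radians(9.04)); s=np.sin(np.radians(9.04))
h1=np.array([-dd[1],dd[0]])/np.hypot(*dd[:2]); h1*=np.sign(h1@(E-fc)[:2])
# E = fc + 47u+18n horizontally ->
h2=(E-fc)[:2]; print('flange dia',np.hypot(*dd[:2]),'fc',fc,'E-fc',np.hypot(*h2),'expect',.047*c+.018*s)
h2/=np.hypot(*h2); print('h yaw from disc',np.degrees(np.arctan2(h1[1],h1[0])),'from axis',np.degrees(np.arctan2(h2[1],h2[0])))
L=onplane(a,k([[120,52],[160,208]]),.038)[:,:2]; Rr=onplane(a,k([[178,38],[217,187]]),.038)[:,:2]
for q in (L,Rr): e=q[0]-q[1]; print('edge yaw',np.degrees(np.arctan2(e[1],e[0])))
print('scene proj fc, stem end',proj(b,[fc, fc-np.r_[h2*.045*c,-.045*s]]),'seen ~ (521.6,221),(548,223)')
# kinematics fit
S=[pickle.load(open(f'w{i}.pkl','rb'))[-1] for i in (1,2,3,4,5,6,9,11,12)]
A=[];B=[]
for q in S:
    j=np.radians(q['joint_pos']); f=j[1]-j[2]; p=q['position']; x=q['eef_rot'][:,0]
    er=np.array([np.cos(j[0]),np.sin(j[0]),0]);ez=np.array([0,0,1.])
    A.append(np.c_[er,ez,er*np.sin(j[1])+ez*np.cos(j[1]),er*np.cos(f)-ez*np.sin(f),er*np.sin(f)+ez*np.cos(f),x]); B.append(p)
A=np.vstack(A);B=np.hstack(B); sol,res,rk,sv=np.linalg.lstsq(A,B,rcond=None); print('kin r0,z0,a,b,c,L',sol.round(4),'rms',np.sqrt(np.mean((A@sol-B)**2)),sv.round(3))
E
python3 plan.py
```

```text
flange dia 0.04832825063630553 fc [0.56072203 0.3246424  0.0252    ] E-fc 0.0485487941374826 expect 0.04924443907966426
h yaw from disc -133.31115386279936 from axis -135.42744806807832
edge yaw -137.28121894754375
edge yaw -136.3510228819544
scene proj fc, stem end [[521.75150153 222.35297705]
 [548.80041103 223.54090392]] seen ~ (521.6,221),(548,223)
kin r0,z0,a,b,c,L [0.0037 0.1457 0.4719 0.3982 0.0386 0.3468] rms 0.001930510443687726 [5.897 4.294 0.758 0.353 0.253 0.163]
```

Everything cross-checks: flange diameter 48 mm, axis length 48.5 mm against 49.2, and scene projections within 1.5 px. The head centre is at (0.543, 0.3075, 0.021) and the head points at yaw −136°.

Plan:
1. Pick it up from above with the opening limited near the housing.
2. Lay it down in a clear spot.
3. Regrip with the tool leaning, so it can be stood upright and inserted.

```bash
python3 -m creep '[[[0.15,0.008,-0.006],[-0.08,0,0],34],[[0.35,0.016,-0.012],[-0.169,0,0],34],[[0.55,0.016,-0.012],[-0.169,0,0],34],[[0.75,0.016,-0.012],[-0.169,0,0],34],[[0.9,0.016,-0.012],[-0.169,0,0],34],[[0.9,0.016,-0.012],[-0.169,0,0],34],[[0.9,0.016,-0.012],[-0.169,0,0],34]]' 120; python3 - <<'E'
from h import *
st=bot.sense();R=st['eef_rot'];p=st['position'];print(p,st['width'],np.degrees(np.arctan2(R[1,2],R[0,2])),st['joint_pos'].round(1))
print(R.T@(np.array([.5466,.3110,.008])-p)/.2)
E
```

```text
t: 16.25
position: [0.5467, 0.311, 0.0718]
eef_rot: [[0.0, -0.694, 0.72], [-0.0, 0.72, 0.694], [-1.0, -0.001, -0.0]]
contact_force: [0.2, 0.6, 1.1]
width: 0.399
[0.54666215 0.31096164 0.07175099] 0.39900129590115224 43.96772760141277 [ 29.6  30.2   5.2  65.   -0.  -14.3]
[ 3.18754731e-01  5.15714154e-04 -4.94935278e-05]
```

```bash
python3 -m creep '[[[0.08,0,0],[0,0,0],34],[[0.16,0,0],[0,0,0],34],[[0.23,0,0],[0,0,0],34],[[0.28,0,0],[0,0,0],34],[[0.31,0,0],[0,0,0],34],[[0.31,0,0],[0,0,0],34]]' 120 && python3 -m creep '[[[0,0,0],[0,0,0],25],[[0,0,0],[0,0,0],15],[[0,0,0],[0,0,0],10],[[0,0,0],[0,0,0],5],[[0,0,0],[0,0,0],5],[[0,0,0],[0,0,0],5]]' 120 && python3 -m creep '[[[-0.02,0,0],[0,0,0],5],[[-0.08,0,0],[0,0,0],5],[[-0.18,0,0],[0,0,0],5],[[-0.3,0,0],[0,0,0],5],[[-0.4,0,0],[0,0,0],5],[[-0.4,0,0],[0,0,0],5]]' 120; python3 - <<'E'
from h import *
st=bot.sense();R=st['eef_rot'];p=st['position'];print(p,st['width'],st['contact_force'],st['wrist_torque'])
print(R.T@(np.array([.43,.32,p[2]])-p)/.2)
E
```

```text
t: 16.85
position: [0.547, 0.311, 0.0101]
eef_rot: [[0.001, -0.694, 0.72], [-0.0, 0.72, 0.694], [-1.0, -0.001, 0.0]]
contact_force: [0.8, -0.5, -0.4]
width: 0.4
t: 17.45
position: [0.5476, 0.3117, 0.0113]
eef_rot: [[0.002, -0.694, 0.72], [0.001, 0.72, 0.694], [-1.0, -0.001, 0.002]]
contact_force: [-0.8, 1.2, 8.2]
width: 0.06
t: 18.05
position: [0.5491, 0.3125, 0.0951]
eef_rot: [[0.007, -0.694, 0.72], [0.004, 0.72, 0.694], [-1.0, -0.002, 0.007]]
contact_force: [0.4, 0.2, -0.4]
width: 0.06
[0.54906115 0.31247731 0.09513443] 0.0595977732112126 [ 0.40928626  0.22950226 -0.37337004] [-0.04006254 -0.00134292  0.00369446]
[-0.00377399  0.44036593 -0.40232741]
```

The grip missed (closed to 5 mm). I'll return to the same vantage pose and compare frames numerically, since I have no picture views left.

```bash
python3 -m creep '[[[-0.2,0,0],[0,0,0],30],[[-0.4,-0.008,0],[0.08,0.003,0],50],[[-0.6,-0.016,-0.005],[0.169,0.004,0],85],[[-0.78,-0.016,-0.005],[0.169,0.004,0],85],[[-0.78,-0.016,-0.005],[0.169,0.004,0],85],[[-0.78,-0.016,-0.005],[0.169,0.004,0],85],[[-0.78,-0.016,-0.005],[0.169,0.004,0],85]]' 120; cat > seg.py <<'E'
from h import *
import pickle,sys
def seg(s,box):
    x0,y0,x1,y1=box; im=cv2.GaussianBlur(s['img'],(3,3),0)
    h=cv2.cvtColor(im,cv2.COLOR_RGB2HSV); m=((h[...,1]<60)&(h[...,2]>40)).astype(np.uint8)
    k=np.zeros_like(m);k[y0:y1,x0:x1]=1;m&=k
    n,l,st,c=cv2.connectedComponentsWithStats(m)
    return m,l,[(i,st[i].tolist(),c[i].round(1).tolist()) for i in range(1,n) if st[i][4]>100]
if __name__=='__main__':
    F,_=pickle.load(open('w12.pkl','rb')); 
    f=[(snap('wrist'),snap('scene')) for _ in range(2)]; st=bot.sense(); pickle.dump((f,st),open('w13.pkl','wb')); print(st['t'],st['position'])
    for s in (F[-1][0],f[-1][0]):
        m,l,o=seg(s,(230,120,460,330)); print(o)
    for s in (F[-1][1],f[-1][1]):
        m,l,o=seg(s,(495,190,580,250)); print(o)
    s=f[-1][0]; g=cv2.cvtColor(s['img'],cv2.COLOR_RGB2HSV)
    m=((g[...,1]<70)&(g[...,2]>40))
    for r in range(160,280,4): print(r,''.join('#' if m[r,c] else '.' for c in range(270,390,2)))
E
python3 seg.py
```

```text
t: 18.75
position: [0.5491, 0.3087, 0.25]
eef_rot: [[-0.0, -0.481, 0.877], [-0.001, 0.877, 0.481], [-1.0, -0.001, -0.001]]
contact_force: [0.2, -0.5, 0.8]
width: 0.996
18.95 [0.54913254 0.30870834 0.25027123]
[(1, [230, 120, 82, 165, 7215], [259.5, 182.4]), (2, [304, 179, 43, 81, 1726], [324.2, 222.4]), (3, [359, 298, 46, 32, 1082], [378.0, 315.6]), (4, [430, 301, 30, 29, 398], [445.1, 315.2])]
[(1, [230, 120, 82, 167, 7278], [259.4, 183.5]), (2, [304, 181, 43, 81, 1730], [324.4, 223.9]), (3, [359, 299, 46, 31, 1020], [377.8, 316.2]), (4, [430, 301, 30, 29, 399], [445.2, 315.2])]
[(1, [495, 209, 54, 41, 1352], [515.1, 227.3])]
[(1, [495, 209, 54, 41, 1354], [515.1, 227.3])]
160 #####################.......................................
164 ####################........................................
168 ##################..........................................
172 #################...........................................
176 ################............................................
180 ###############.........#...................................
184 #############.....#####
[... 832 characters left out ...]
.............#############........................
240 ........................#############.......................
244 ........................#############.......................
248 .........................#############......................
252 ..........................#############.....................
256 ..........................############......................
260 ...........................#######..........................
264 ............................................................
268 ............................................................
272 ............................................................
276 ............................................................
```

The adapter hasn't moved at all, so the fingers closed above it. Re-reading the earlier pictures, in the lift view the pads only covered the top ~12 mm of the slab. The real fingertips seem to sit well behind the reported TCP. I'll quantify that from the saved images.

```bash
python3 - <<'E'
from h import *
import pickle
a,b,c,st=pickle.load(open('w6.pkl','rb')); R=st['eef_rot'];p=st['position']
for d in (0,.01,.02,.03):
    C=[p+R@[-d,y,z] for y in (-.012,.012) for z in (-.011,.011)]
    print(d,'scene max v',proj(b,C)[:,1].max().round(1),'u',proj(b,C)[:,0].round(0),'| wrist min v',proj(a,C)[:,1].min().round(1))
print('seen scene bottom ~158.4 (u 478..494), wrist near tip edge ~288 (u 291-345)')
a,b,st=pickle.load(open('w4.pkl','rb')); R=st['eef_rot'];p=st['position']
for d in (0,.01,.02,.03): print(d,'w4 scene',proj(b,[p+R@[-d,y,z] for y in (-.012,.012) for z in (-.011,.011)]).round(1).tolist())
# crop origin of w4 scene: u0=208,v0=57 scale 2.5 ; head top / flange-top centre predicted
print('head top, flange top',proj(b,[p+R@[.055-.092,0,0],p+R@[.055-.048,0,0]]))
# dark finger columns in w6 scene: intensity down the column
a,b,c,st=pickle.load(open('w6.pkl','rb'))
for u in (480,484,488,492): print(u,b['img'][140:172,u].max(1).tolist())
E
```

```text
0 scene max v 179.4 u [471. 486. 476. 491.] | wrist min v 260.1
0.01 scene max v 173.5 u [473. 487. 478. 492.] | wrist min v 266.6
0.02 scene max v 167.6 u [474. 489. 479. 494.] | wrist min v 273.9
0.03 scene max v 161.5 u [475. 490. 480. 495.] | wrist min v 282.0
seen scene bottom ~158.4 (u 478..494), wrist near tip edge ~288 (u 291-345)
0 w4 scene [[276.2, 164.7], [279.9, 173.1], [294.2, 161.9], [298.4, 170.2]]
0.01 w4 scene [[275.7, 157.8], [279.4, 166.2], [293.9, 155.1], [298.2, 163.3]]
0.02 w4 scene [[275.1, 150.8], [278.9, 159.1], [293.5, 148.1], [297.9, 156.2]]
0.03 w4 scene [[274.6, 143.7], [278.4, 151.8], [293.2, 141.0], [297.6, 149.0]]
head top, flange top [[285.64975712 141.20745941]
 [287.49287116 172.12778661]]
480 [62, 56, 49, 43, 32, 39, 34, 22, 19, 14, 7, 14, 10, 3, 21, 48, 50, 130, 173, 171, 166, 165, 161, 109, 66, 70, 70, 70, 67, 70, 67, 70]
484 [16, 12, 20, 15, 14, 20, 15, 12, 14, 18, 20, 16, 10, 13, 14, 20, 47, 54, 128, 170, 167, 163, 165, 148, 100, 67, 69, 70, 71, 70, 72, 72]
488 [18, 8, 14, 9, 13, 8, 9, 18, 6, 19, 8, 3, 11, 2, 4, 2, 34, 50, 53, 104, 155, 164, 164, 164, 141, 90, 65, 67, 67, 71, 69, 70]
492 [8, 27, 43, 46, 55, 55, 59, 58, 62, 57, 59, 60, 55, 57, 42, 36, 114, 163, 167, 168, 164, 161, 156, 157, 161, 144, 96, 70, 70, 70, 67, 71]
```

Two cameras agree: the real fingertips are about 30 mm behind the reported TCP. That explains the weak first grip, the lost regrasp and the miss, where the tips skimmed the slab's top at 40 mm. I'm correcting depths by 30 mm and picking again.

```bash
python3 -m creep '[[[0.2,0.008,-0.003],[-0.08,0,0],34],[[0.45,0.016,-0.005],[-0.169,0,0],34],[[0.7,0.016,-0.005],[-0.169,0,0],34],[[0.9,0.016,-0.005],[-0.169,0,0],34],[[1,0.016,-0.005],[-0.169,0,0],34],[[1,0.016,-0.005],[-0.169,0,0],34]]' 120 && python3 -m creep '[[[0.1,0,0],[0,0,0],34],[[0.2,0,0],[0,0,0],34],[[0.28,0,0],[0,0,0],34],[[0.33,0,0],[0,0,0],34],[[0.35,0,0],[0,0,0],34],[[0.35,0,0],[0,0,0],34]]' 120
```

```text
t: 19.55
position: [0.5445, 0.3096, 0.0469]
eef_rot: [[-0.005, -0.694, 0.72], [-0.004, 0.72, 0.694], [-1.0, 0.001, -0.006]]
contact_force: [-0.2, -0.3, 0.8]
width: 0.398
t: 20.15
position: [0.5444, 0.3094, -0.0226]
eef_rot: [[-0.005, -0.694, 0.72], [-0.004, 0.72, 0.694], [-1.0, 0.001, -0.006]]
contact_force: [0.4, 0.5, -0.0]
width: 0.398
```

Reported z is −0.023 with no contact force, which confirms the offset. Closing.

```bash
python3 -m creep '[[[0,0,0],[0,0,0],25],[[0,0,0],[0,0,0],15],[[0,0,0],[0,0,0],10],[[0,0,0],[0,0,0],5],[[0,0,0],[0,0,0],5],[[0,0,0],[0,0,0],5]]' 120 && python3 -m creep '[[[-0.02,0,0],[0,0,0],5],[[-0.08,0,0],[0,0,0],5],[[-0.18,0,0],[0,0,0],5],[[-0.3,0,0],[0,0,0],5],[[-0.42,0,0],[0,0,0],5],[[-0.42,0,0],[0,0,0],5]]' 120; python3 - <<'E'
from h import *
st=bot.sense();R=st['eef_rot'];p=st['position'];print(p,st['width'],st['contact_force'],st['wrist_torque'])
print(R.T@(np.array([.43,.32,p[2]])-p)/.2)
E
```

```text
t: 20.75
position: [0.5451, 0.3099, -0.0214]
eef_rot: [[-0.003, -0.694, 0.72], [-0.003, 0.72, 0.694], [-1.0, 0.0, -0.004]]
contact_force: [-1.2, -0.3, 7.6]
width: 0.188
t: 21.35
position: [0.5473, 0.3112, 0.0668]
eef_rot: [[0.002, -0.694, 0.72], [0.0, 0.72, 0.694], [-1.0, -0.001, 0.001]]
contact_force: [1.1, 0.0, -2.6]
width: 0.192
[0.54727475 0.31115473 0.06680579] 0.1924649051386722 [ 1.07374682  0.03016746 -2.55426092] [-0.0044105   0.02274662 -0.02497649]
[-0.00115503  0.43897134 -0.39127101]
```

Firm grip now (16 mm opening, 3 N weight). Moving to the clear spot and laying it down.

```bash
python3 -m creep '[[[0,0.15,-0.13],[0,0,0],5],[[0,0.3,-0.26],[0,0,0],5],[[0,0.439,-0.391],[0,0,0],5],[[0.1,0.439,-0.391],[0,0,0],5],[[0.25,0.439,-0.391],[0,0,0],5],[[0.36,0.439,-0.391],[0,0,0],5],[[0.41,0.439,-0.391],[0,0,0],5],[[0.434,0.439,-0.391],[0,0,0],5],[[0.434,0.439,-0.391],[0,0,0],5]]' 120; python3 -c "
from h import *
s=bot.sense();print(s['position'],s['contact_force'])"
```

```text
t: 22.25
position: [0.4302, 0.32, -0.0202]
eef_rot: [[0.002, -0.694, 0.72], [-0.0, 0.72, 0.694], [-1.0, -0.001, 0.001]]
contact_force: [-0.8, -0.8, -2.3]
width: 0.193
[ 0.43020702  0.32000111 -0.02020407] [-0.7853118  -0.8034003  -2.34135975]
```

```bash
python3 -m creep '[[[0.006,0,0],[0,0,0],5],[[0.008,0,0],[0,0,0],5],[[0.008,0,0],[0,0,0],30],[[0.008,0,0],[0,0,0],50],[[0.008,0,0],[0,0,0],50],[[0.008,0,0],[0,0,0],50]]' 120 && python3 -m creep '[[[-0.1,0,0],[0,0,0],50],[[-0.25,0,0],[0,0,0],50],[[-0.4,0,-0.05],[0,-0.07,0],50],[[-0.4,0,-0.1],[0,-0.16,0],50],[[-0.4,0,-0.125],[0,-0.25,0],50],[[-0.38,0,-0.125],[0,-0.34,0],50],[[-0.36,0,-0.125],[0,-0.42,0],50],[[-0.36,0,-0.125],[0,-0.444,0],50],[[-0.36,0,-0.125],[0,-0.444,0],50],[[-0.36,0,-0.125],[0,-0.444,0],50]]' 120; python3 - <<'E'
from h import *
import pickle
st=bot.sense();R=st['eef_rot'];p=st['position'];print(p,st['width'],st['contact_force'],st['joint_pos'].round(1))
print(R.T@(np.array([.4493,.3383,-.011])-p)/.2)
a=snap('wrist');b=snap('scene');pickle.dump((a,b,st),open('w14.pkl','wb'))
h=np.array([-.72,-.694,0]);u=h*.988-np.array([0,0,.157]);n=np.array([0,0,.988])+h*.157;hc=np.array([.428,.3178,.0212]);w=np.cross(u,n)
M=[hc+22e-3*i*u+18e-3*n+9e-3*j*w for i,j in ((1,1),(1,-1),(-1,-1),(-1,1))]
print('pred top-edge face corners',proj(a,M).round(0).tolist())
g=cv2.cvtColor(a['img'],cv2.COLOR_RGB2HSV); m=((g[...,1]<70)&(g[...,2]>40)); 
q=proj(a,[hc])[0].astype(int);print(q)
for r in range(q[1]-50,q[1]+70,4): print(r,''.join('#' if m[r,c] else '.' for c in range(q[0]-70,q[0]+70,2)))
E
```

```text
t: 22.85
position: [0.4304, 0.3201, -0.0216]
eef_rot: [[0.002, -0.694, 0.72], [0.0, 0.72, 0.694], [-1.0, -0.001, 0.002]]
contact_force: [0.3, -0.5, 0.1]
width: 0.587
t: 23.85
position: [0.4169, 0.3051, 0.0555]
eef_rot: [[0.467, -0.694, 0.548], [0.448, 0.72, 0.53], [-0.762, -0.002, 0.647]]
contact_force: [0.4, -0.1, 0.3]
width: 0.584
[0.41693944 0.30505159 0.05550394] 0.5842970986762309 [ 0.43580024 -0.1269837   0.30774436] [ 30.4  -6.6 -64.9  -7.8   8.6 -10.5]
[ 0.40354828  0.00812117 -0.0383242 ]
pred top-edge face corners [[335.0, 241.0], [302.0, 241.0], [304.0, 288.0], [332.0, 288.0]]
[318 244]
194 ......................................................................
198 ......................................................................
202 .............................##############...........................
206 .............................##############...........................
210 .............................###############..........................
214 .............................###############..........................
218 .............................############
[... 1054 characters left out ...]
#########................
278 ...................###################################................
282 ....................#################################.................
286 .....................###############################..................
290 .......................###########################....................
294 ###......................#######################...................###
298 ##.........................###################......................##
302 #..........................##################........................#
306 ...........................##################.........................
310 ..................................#####...............................
```

The mask in the wrist frame matches the prediction within about 1.5 mm (head columns 306–336, flange around (321,270)). J3 is near its limit here, but the approach goes outward. Regripping with the 40° lean.

```bash
python3 -m creep '[[[0.08,0.012,-0.02],[0,0,0],50],[[0.18,0.012,-0.038],[0,0,0],50],[[0.28,0.012,-0.038],[0,0,0],50],[[0.35,0.012,-0.038],[0,0,0],50],[[0.4,0.012,-0.038],[0,0,0],50],[[0.4,0.012,-0.038],[0,0,0],50],[[0.4,0.012,-0.038],[0,0,0],50]]' 120 && python3 -m creep '[[[0,0,0],[0,0,0],30],[[0,0,0],[0,0,0],15],[[0,0,0],[0,0,0],10],[[0,0,0],[0,0,0],5],[[0,0,0],[0,0,0],5],[[0,0,0],[0,0,0],5],[[0,0,0],[0,0,0],5]]' 120; python3 - <<'E'
from h import *
st=bot.sense();R=st['eef_rot'];p=st['position'];print(p,st['width'],st['contact_force'],st['joint_pos'].round(1),R.round(3).tolist())
E
```

```text
t: 24.65
position: [0.4432, 0.3357, -0.0159]
eef_rot: [[0.458, -0.695, 0.554], [0.443, 0.719, 0.535], [-0.771, -0.0, 0.637]]
contact_force: [0.6, 0.3, 0.2]
width: 0.585
t: 25.35
position: [0.4434, 0.3357, -0.0155]
eef_rot: [[0.459, -0.695, 0.554], [0.443, 0.719, 0.535], [-0.77, -0.0, 0.638]]
contact_force: [-2.2, -3.9, 7.6]
width: 0.195
[ 0.44339548  0.33574532 -0.01550764] 0.1952341778085728 [-2.17147536 -3.89198016  7.61704888] [ 32.7  10.  -65.  -24.1   7.2  -8.8] [[0.459, -0.695, 0.554], [0.443, 0.719, 0.535], [-0.77, -0.0, 0.638]]
```

Gripped well (16.7 mm). J3 sits at its limit, so I'll lift away first, then refit the arm model with the new states to verify the insertion pose.

```bash
python3 -m creep '[[[-0.03,0,0.025],[0,0,0],5],[[-0.1,0,0.08],[0,0,0],5],[[-0.2,0,0.2],[0,0,0],5],[[-0.3,0,0.33],[0,0,0],5],[[-0.4,0,0.5],[0,0,0],5],[[-0.45,0,0.6],[0,0,0],5],[[-0.45,0,0.6],[0,0,0],5]]' 120; cat > kin.py <<'E'
from h import *
import pickle
from scipy.optimize import least_squares
from scipy.spatial.transform import Rotation as Ro
st=bot.sense()
S=[pickle.load(open(f'w{i}.pkl','rb'))[-1] for i in (1,2,3,4,5,6,9,11,12,13,14)]+[st]
g=dict(st);g['position']=np.array([.44339548,.33574532,-.01550764]);g['joint_pos']=np.array([32.7,10.,-65.,-24.1,7.2,-8.8]);g['eef_rot']=np.array([[0.459,-0.695,0.554],[0.443,0.719,0.535],[-0.77,0,0.638]]);S.append(g)
A=[];B=[]
for q in S:
    j=np.radians(q['joint_pos']); f=j[1]-j[2]; p=q['position']; x=q['eef_rot'][:,0]
    er=np.array([np.cos(j[0]),np.sin(j[0]),0]);ez=np.array([0,0,1.]); f4=f+j[3]
    A.append(np.c_[er,ez,er*np.sin(j[1])+ez*np.cos(j[1]),er*np.cos(f)-ez*np.sin(f),er*np.sin(f)+ez*np.cos(f),x]); B.append(p)
A=np.vstack(A);B=np.hstack(B); sol=np.linalg.lstsq(A,B,rcond=None)[0]; e=(A@sol-B).reshape(-1,3)
print(sol.round(4),'err mm',(np.abs(e).max(1)*1e3).round(1))
R=st['eef_rot'];p=st['position'];print(p,st['joint_pos'].round(1),st['width'],st['contact_force'])
ot=np.array([-.0077,0,.0656]);ut=np.array([-.509,0,-.861]);ut/=np.linalg.norm(ut)
ps=np.radians(28.8);k=np.array([np.cos(ps),np.sin(ps),0]);Z=np.array([0,0,1.])
Rf=np.c_[-ut[2]*k+ut[0]*Z, -np.cross(Z,k), ut[0]*k+ut[2]*Z]; print('det',np.linalg.det(Rf),'Rf u',Rf@ut)
for hz in (.054,.115,.14):
    T=np.array([.5585,.1889,hz])-Rf@ot; w=T-sol[5]*Rf[:,0]
    r=least_squares(lambda j:[sol[0]+sol[2]*np.sin(j[0])+sol[3]*np.cos(j[0]-j[1])+sol[4]*np.sin(j[0]-j[1])-np.hypot(*w[:2]), sol[1]+sol[2]*np.cos(j[0])-sol[3]*np.sin(j[0]-j[1])+sol[4]*np.cos(j[0]-j[1])-w[2]],[.3,-.8],bounds=([-.74,-1.13],[1.7,1.35]))
    print(hz,'TCP',T,'J1',np.degrees(np.arctan2(w[1],w[0])),'J2,J3',np.degrees(r.x),'res',r.cost**.5, 'J4~',-np.degrees(r.x[0]-r.x[1])+30.6)
print('shift to hover',R.T@(np.array([.5585,.1889,.14])-Rf@ot-p)/.2)
Q=Ro.from_matrix(R.T@Rf).as_rotvec(); print('total turn deg',np.degrees(Q))
E
python3 kin.py
```

```text
t: 26.05
position: [0.4702, 0.3613, 0.1338]
eef_rot: [[0.462, -0.695, 0.551], [0.445, 0.719, 0.533], [-0.767, -0.001, 0.641]]
contact_force: [-0.5, 0.5, -4.6]
width: 0.194
[0.0869 0.1734 0.3989 0.333  0.0825 0.3626] err mm [ 8.2  3.2 13.6 12.4  4.8  4.4 17.5 17.3 14.  13.7  2.3 14.2  6. ]
[0.47015093 0.36133715 0.13381459] [ 33.8  -5.7 -48.7   7.5   6.5  -7.9] 0.1943053149786425 [-0.54763265  0.49730501 -4.59727772]
det 0.9999999999999999 Rf u [ 9.79215042e-18 -6.20084273e-18  1.00000000e+00]
0.054 TCP [0.59356283 0.20817596 0.10655174] J1 10.23984893573936 J2,J3 [  5.64387108 -62.77835008] res 1.0395367278499645e-09 J4~ -37.822221156142184
0.115 TCP [0.59356283 0.20817596 0.16755174] J1 10.23984893573936 J2,J3 [ -3.63439772 -57.31494958] res 5.289133542375487e-14 J4~ -23.080551862762277
0.14 TCP [0.59356283 0.20817596 0.19255174] J1 10.23984893573936 J2,J3 [ -6.54301402 -54.61958852] res 9.790603734463149e-14 J4~ -17.47657450361917
shift to hover [-0.28107337 -0.97981643  0.12012544]
total turn deg [-166.8170512    17.15577794  -28.68305512]
```

The model predicts the insertion pose within range (J3 ≈ −60). Joint 6 has to go the positive way round (+180°), so I'll roll in two calls at height.

```bash
python3 -m creep '[[[-0.1,0,0.08],[0.09,0,0],5],[[-0.2,0,0.16],[0.18,0,0],5],[[-0.27,0,0.22],[0.27,0,0],5],[[-0.27,0,0.22],[0.36,0,0],5],[[-0.27,0,0.22],[0.45,0,0],5],[[-0.27,0,0.22],[0.54,0,0],5],[[-0.27,0,0.22],[0.63,0,0],5],[[-0.27,0,0.22],[0.72,0,0],5],[[-0.27,0,0.22],[0.81,0,0],5],[[-0.27,0,0.22],[0.9,0,0],5]]' 120 && python3 -m creep '[[[0,0,0],[0.09,0,0],5],[[0,0,0],[0.18,0,0],5],[[0,0,0],[0.27,0,0],5],[[0,0,0],[0.36,0,0],5],[[0,0,0],[0.45,0,0],5],[[0,0,0],[0.54,0,0],5],[[0,0,0],[0.63,0,0],5],[[0,0,0],[0.72,0,0],5],[[0,0,0],[0.8,0,0],5],[[0,0,0],[0.8,0,0],5]]' 120; python3 kin.py
```

```text
t: 27.05
position: [0.468, 0.3598, 0.2003]
eef_rot: [[0.459, 0.443, 0.77], [0.443, 0.637, -0.631], [-0.77, 0.631, 0.096]]
contact_force: [0.2, 0.1, -2.9]
width: 0.198
t: 28.05
position: [0.4668, 0.3588, 0.1974]
eef_rot: [[0.457, 0.87, -0.187], [0.441, -0.404, -0.801], [-0.772, 0.284, -0.569]]
contact_force: [0.8, 0.2, -2.9]
width: 0.195
[0.0873 0.1864 0.3918 0.3361 0.0786 0.3643] err mm [ 7.6  3.5 14.7 13.6  5.1  4.8 17.6 17.4 13.9 13.6  2.9 15.   8.3]
[0.46682477 0.35883931 0.19743516] [ 33.7 -10.3 -41.7  19.6   6.5 145.5] 0.19463056433880463 [ 0.8327327   0.21783392 -2.92618581]
det 0.9999999999999999 Rf u [ 9.79215042e-18 -6.20084273e-18  1.00000000e+00]
0.054 TCP [0.59356283 0.20817596 0.10655174] J1 10.157963746470394 J2,J3 [  5.9640064  -62.63863431] res 3.9121094812487717e-10 J4~ -38.00264071191253
0.115 TCP [0.59356283 0.20817596 0.16755174] J1 10.157963746470394 J2,J3 [ -3.74871375 -57.49465917] res 8.865307255069334e-14 J4~ -23.14594542678295
0.14 TCP [0.59356283 0.20817596 0.19255174] J1 10.157963746470394 J2,J3 [ -6.81042722 -54.90154815] res 1.8397714153755044e-13 J4~ -17.491120927460393
shift to hover [-0.02422019  0.848557    0.49900916]
total turn deg [36.09181613 16.91751269 16.10887618]
```

```bash
python3 -m creep '[[[-0.07,0.12,0],[0.07,0.03,0.03],5],[[-0.07,0.28,0.1],[0.14,0.065,0.06],5],[[-0.07,0.44,0.22],[0.21,0.1,0.095],5],[[-0.06,0.6,0.32],[0.28,0.13,0.125],5],[[-0.04,0.74,0.42],[0.34,0.16,0.15],5],[[-0.024,0.848,0.499],[0.401,0.188,0.179],5],[[-0.024,0.848,0.499],[0.401,0.188,0.179],5],[[-0.024,0.848,0.499],[0.401,0.188,0.179],5],[[-0.024,0.848,0.499],[0.401,0.188,0.179],5],[[-0.024,0.848,0.499],[0.401,0.188,0.179],5]]' 120; python3 kin.py | tail -9; python3 - <<'E'
from h import *
import pickle
a=snap('wrist');b=snap('scene');c=snap('top');st=bot.sense();pickle.dump((a,b,c,st),open('w15.pkl','wb'))
R=st['eef_rot'];p=st['position']
ot=np.array([-.0077,0,.0656]);ut=np.array([-.509,0,-.861]);O=p+R@ot;U=R@ut
print('origin',O,'u',U); print('wrist: origin, flange, headtop, rim',proj(a,[O,O+.045*U,O+.092*U,[.5585,.1889,.096]]).round(0).tolist()); print('scene',proj(b,[O,O+.045*U,O+.092*U,[.5585,.1889,.096]]).round(0).tolist())
g=b['img'].max(2); 
for r in range(160,226,2): print(r,' '.join('%3d'%v for v in g[r,446:510:3]))
E
```

```text
t: 29.05
position: [0.5934, 0.209, 0.1932]
eef_rot: [[0.754, 0.484, -0.444], [0.416, -0.875, -0.247], [-0.508, 0.002, -0.861]]
contact_force: [-0.4, 0.1, -2.5]
width: 0.192
[0.0912 0.1871 0.3972 0.3298 0.0785 0.3716] err mm [ 8.8  3.3 13.5 12.4  5.   4.6 20.3 20.1 13.7 13.5  6.1 25.1  9.5]
[0.59338966 0.20899872 0.19317317] [ 11.1  -7.2 -62.  -23.   15.2 170.6] 0.19203564360585762 [-0.39792997  0.14151871 -2.45556208]
det 0.9999999999999999 Rf u [ 9.79215042e-18 -6.20084273e-18  1.00000000e+00]
0.054 TCP [0.59356283 0.20817596 0.10655174] J1 9.796062303464875 J2,J3 [  6.5155608  -64.45897905] res 2.259657876827107e-07 J4~ -40.3745398510653
0.115 TCP [0.59356283 0.20817596 0.16755174] J1 9.796062303464875 J2,J3 [ -3.61292648 -59.02735224] res 6.844871694559916e-11 J4~ -24.814425756320126
0.14 TCP [0.59356283 0.20817596 0.19255174] J1 9.796062303464875 J2,J3 [ -6.78968577 -56.32245012] res 3.333761459795733e-13 J4~ -18.93276434650864
shift to hover [0.00052237 0.00401448 0.00330737]
total turn deg [ 0.14169066 -0.03111644  0.05994137]
origin [0.55846602 0.18948807 0.14050853] u [-9.969
[... 2550 characters left out ...]
  20  21  27  27  28  26 100 127 176 170 171 172 169 168
212 110  61  61  60  37  26  19  13  21  24  25  27  27  26  55 113 143 175 172 167 172 173
214  60  58  56  64  26  20 104 101  22  22  15  16  23  24  65 110 111 162 168 173 169 166
216  58 120  51  59  12  29  70  75  18  16 106  17  20  24  96 109 111 113 170 167 163 171
218  60  62 112 110  16  17  22  38  20  20 104  44  22  46 113 110 111 112 112 172 170 167
220  62  58 116 114  11  18  20  17  26  34  32  24   8 115 114 109 109 111 115 120 168 168
222  59  57  62 122  16  17  21  22  19  21  24  23  55 112 108 113 111 111 112 112 126 173
224  59  59  30  11  20  21  24  22  23  26  24  20  81 112 109 109 111 112 112 114 112 136
```

The adapter is upright over the cup: in the scene frame the stem axis is at u≈480.5 on row 180, and the prediction is 480.6. But J3 is already −62° of −65° at hover, so this approach direction can't reach home. I'll evaluate the quarter-turn alternatives with a better kinematic fit.

```bash
cat > ik.py <<'E'
from h import *
import pickle
from scipy.optimize import least_squares
from scipy.spatial.transform import Rotation as Ro
S=[pickle.load(open(f'w{i}.pkl','rb'))[-1] for i in (1,2,3,4,5,6,9,11,12,13,14,15)]
g=dict(S[0]);g['position']=np.array([.44339548,.33574532,-.01550764]);g['joint_pos']=np.array([32.7,10.,-65.,-24.1,7.2,-8.8]);S.append(g)
def ori(j):
    c,s=np.cos(j[0]),np.sin(j[0]); er=np.array([c,s,0]);l=np.array([-s,c,0]);Z=np.array([0,0,1.]); q=j[1]-j[2]+j[3]
    P=np.c_[er*np.cos(q)-Z*np.sin(q),l,er*np.sin(q)+Z*np.cos(q)]
    return P, P@Ro.from_euler('z',j[4]).as_matrix()@Ro.from_euler('x',j[5]).as_matrix()
def cols(j):
    P,R=ori(j); er=np.array([np.cos(j[0]),np.sin(j[0]),0]);ez=np.array([0,0,1.]);f=j[1]-j[2]
    return np.c_[er,ez,er*np.sin(j[1])+ez*np.cos(j[1]),er*np.cos(f)-ez*np.sin(f),er*np.sin(f)+ez*np.cos(f),P[:,0],R[:,0]]
A=np.vstack([cols(np.radians(q['joint_pos'])) for q in S]);B=np.hstack([q['position'] for q in S])
sol=np.linalg.lstsq(A,B,rcond=None)[0]; e=(A@sol-B).reshape(-1,3)*1e3
print('links',sol.round(4),'max err mm',np.abs(e).max().round(2),'ori err',max(np.abs(ori(np.radians(q['joint_pos']))[1]-q['eef_rot']).max() for q in S[:-1]))
ot=np.array([-.0077,0,.0656]);ut=np.array([-.509,0,-.861]);ut/=np.linalg.norm(ut);Z=np.array([0,0,1.])
lo=np.radians([-170.9,-42.6,-65,-120.4,-90,-180]);hi=np.radians([170.9,98.4,77.5,116.7,82.3,180])
def Rf(yaw):
    k=np.array([np.cos(np.radians(yaw)),np.sin(np.radians(yaw)),0]); return np.c_[-ut[2]*k+ut[0]*Z,-np.cross(Z,k),ut[0]*k+ut[2]*Z]
def ik(yaw,hz,s0):
    F=Rf(yaw);T=np.array([.5585,.1889,hz])-F@ot
    def f(j): R=ori(j)[1]; return np.r_[(cols(j)@sol-T)*10,(R-F).ravel()]
    best=min((least_squares(f,np.clip(np.radians(s),lo+.02,hi-.02),bounds=(lo,hi)) for s in s0),key=lambda r:r.cost)
    return T,np.degrees(best.x),best.cost
if __name__=='__main__':
    for yaw in (28.8,-61.2,118.8):
        for hz in (.054,.14):
            s0=[[j1,10,j3,30,j5,j6] for j1 in (0,40) for j3 in (-50,-10) for j5 in (-50,10,60) for j6 in (-150,-90,90,150)]
            T,j,c=ik(yaw,hz,s0); print(yaw,hz,T.round(4),j.round(1),'cost %.1e'%c)
E
python3 ik.py
```

```text
links [-2.000e-04  2.440e-01  4.858e-01  3.933e-01  6.630e-02  1.399e-01
  3.460e-01] max err mm 0.4 ori err 2.7755575615628914e-16
28.8 0.054 [0.5936 0.2082 0.1066] [ 10.5   4.9 -65.  -34.6  16.2 169.5] cost 3.8e-03
28.8 0.14 [0.5936 0.2082 0.1926] [ 11.   -7.1 -62.  -23.   15.2 170.7] cost 2.8e-30
-61.2 0.054 [0.5778 0.1538 0.1066] [ 43.7  40.2  -0.1  73.2 -56.3 -62.4] cost 4.4e-31
-61.2 0.14 [0.5778 0.1538 0.1926] [ 43.7  35.7   5.4  83.2 -56.3 -62.4] cost 3.5e-31
118.8 0.054 [0.5392 0.224  0.1066] [ -3.1  55.6  26.7 102.9  47.   39.3] cost 2.3e-31
118.8 0.14 [0.5392 0.224  0.1926] [ -3.1  52.3  32.8 112.4  47.   39.3] cost 3.3e-31
```

The improved fit is exact to 0.4 mm. Approach yaw 118.8° reaches home comfortably (J3 ≈ 27, J4 ≈ 103) and J6 unwinds the legal way. I'll check that the path is continuous and get the steps.

```bash
python3 - <<'E'
from ik import *
st=bot.sense();R=st['eef_rot'];p=st['position'];j=st['joint_pos']
prev=j
for yaw in np.arange(36.3,119,7.5):
    T,q,c=ik(yaw,.15,[prev]); print(yaw,q.round(0),'%.0e'%c,'maxstep',np.abs(q-prev).max().round(0),(R.T@(T-p)/.2).round(3),(Ro.from_matrix(R.T@Rf(yaw)).as_rotvec()*2/np.pi).round(3)); prev=q
E
```

```text
links [-2.000e-04  2.440e-01  4.858e-01  3.933e-01  6.630e-02  1.399e-01
  3.460e-01] max err mm 0.4 ori err 2.7755575615628914e-16
36.3 [  6.  -7. -59. -17.  26. 163.] 2e-20 maxstep 11.0 [-0.026 -0.023 -0.039] [-0.041 -0.    -0.071]
43.8 [  2.  -4. -55. -12.  35. 155.] 1e-20 maxstep 9.0 [-0.031 -0.049 -0.037] [-0.084 -0.    -0.143]
51.3 [ -2.  -1. -50.  -4.  43. 146.] 1e-20 maxstep 9.0 [-0.038 -0.073 -0.033] [-0.126 -0.    -0.215]
58.8 [ -4.   3. -44.   6.  50. 135.] 5e-21 maxstep 11.0 [-0.048 -0.097 -0.027] [-0.169 -0.    -0.287]
66.3 [ -6.   7. -36.  19.  55. 122.] 3e-21 maxstep 13.0 [-0.061 -0.119 -0.019] [-0.211 -0.    -0.358]
73.8 [ -7.  13. -27.  34.  58. 108.] 7e-23 maxstep 15.0 [-0.075 -0.138 -0.011] [-0.253 -0.    -0.43 ]
81.3 [ -7.  20. -17.  51.  59.  93.] 4e-23 maxstep 16.0 [-0.092 -0.156 -0.001] [-0.296 -0.    -0.502]
88.8 [-7. 27. -7. 66. 59. 79.] 9e-26 maxstep 16.0 [-0.111 -0.17   0.01 ] [-0.338 -0.    -0.573]
96.3 [-7. 33.  3. 80. 57. 66.] 2e-28 maxstep 14.0 [-0.131 -0.182  0.022] [-0.381 -0.    -0.645]
103.8 [-6. 40. 13. 93. 54. 55.] 2e-27 maxstep 12.0 [-0.153 -0.19   0.035] [-0.423 -0.    -0.717]
111.3 [ -4.  46.  23. 104.  51.  46.] 5e-26 maxstep 11.0 [-0.175 -0.195  0.048] [-0.465  0.    -0.789]
118.8 [ -3.  52.  34. 114.  47.  39.] 4e-20 maxstep 11.0 [-0.197 -0.197  0.061] [-0.508  0.    -0.86 ]
```

```bash
python3 -m creep '[[[-0.026,-0.023,-0.039],[-0.041,0,-0.071],5],[[-0.031,-0.049,-0.037],[-0.084,0,-0.143],5],[[-0.038,-0.073,-0.033],[-0.126,0,-0.215],5],[[-0.048,-0.097,-0.027],[-0.169,0,-0.287],5],[[-0.061,-0.119,-0.019],[-0.211,0,-0.358],5],[[-0.068,-0.129,-0.015],[-0.232,0,-0.394],5],[[-0.075,-0.138,-0.011],[-0.253,0,-0.43],5],[[-0.083,-0.147,-0.006],[-0.274,0,-0.466],5],[[-0.092,-0.156,-0.001],[-0.296,0,-0.502],5],[[-0.092,-0.156,-0.001],[-0.296,0,-0.502],5]]' 120; python3 - <<'E'
from ik import *
st=bot.sense();R=st['eef_rot'];p=st['position'];j=st['joint_pos']; print(j.round(1),st['width'],st['t'])
for yaw,h in ((85,.148),(88.8,.146),(92.5,.144),(96.3,.142),(103.8,.14),(111.3,.135),(118.8,.13)):
    T=np.array([.5585,.1889,h])-Rf(yaw)@ot; print(yaw,(R.T@(T-p)/.2).round(3).tolist(),(Ro.from_matrix(R.T@Rf(yaw)).as_rotvec()*2/np.pi).round(3).tolist())
E
```

```text
t: 30.2
position: [0.5656, 0.2284, 0.2023]
eef_rot: [[0.128, 0.989, -0.076], [0.851, -0.149, -0.503], [-0.509, 0.0, -0.861]]
contact_force: [-0.6, 0.1, -3.8]
width: 0.196
links [-2.000e-04  2.440e-01  4.858e-01  3.933e-01  6.630e-02  1.399e-01
  3.460e-01] max err mm 0.4 ori err 2.7755575615628914e-16
[ -7.2  19.9 -16.9  50.9  59.4  92.6] 0.19614968305389868 30.2
85 [0.003, -0.018, 0.008] [-0.02, 0.0, -0.034]
88.8 [0.007, -0.031, 0.017] [-0.042, 0.0, -0.071]
92.5 [0.011, -0.044, 0.027] [-0.063, 0.0, -0.106]
96.3 [0.013, -0.057, 0.037] [-0.084, 0.0, -0.142]
103.8 [0.011, -0.082, 0.05] [-0.126, 0.0, -0.214]
111.3 [0.014, -0.105, 0.077] [-0.169, 0.0, -0.286]
118.8 [0.014, -0.127, 0.106] [-0.211, 0.0, -0.357]
```

```bash
python3 -m creep '[[[0.003,-0.018,0.008],[-0.02,0,-0.034],5],[[0.007,-0.031,0.017],[-0.042,0,-0.071],5],[[0.011,-0.044,0.027],[-0.063,0,-0.106],5],[[0.013,-0.057,0.037],[-0.084,0,-0.142],5],[[0.011,-0.082,0.05],[-0.126,0,-0.214],5],[[0.014,-0.105,0.077],[-0.169,0,-0.286],5],[[0.014,-0.127,0.106],[-0.211,0,-0.357],5],[[0.014,-0.127,0.106],[-0.211,0,-0.357],5],[[0.014,-0.127,0.106],[-0.211,0,-0.357],5]]' 120; cat > chk.py <<'E'
from ik import *
st=bot.sense();R=st['eef_rot'];p=st['position'];O=p+R@ot
print(st['t'],'J',st['joint_pos'].round(1),'w',st['width'],'F',st['contact_force'].round(1),'M',st['wrist_torque'].round(2)); print('origin',O.round(4),'u',(R@ut).round(4),'Z in tool',R[2].round(3))
print('slot err deg',np.degrees(Ro.from_matrix(R.T@Rf(118.8)).as_rotvec()).round(2),'lateral fix',(R.T@(np.array([.5585,.1889,O[2]])-O)/.2).round(4))
E
python3 chk.py | tail -3; python3 - <<'E'
from ik import *
a=snap('wrist');b=snap('scene');st=bot.sense();pickle.dump((a,b,st),open('w16.pkl','wb'))
R=st['eef_rot'];p=st['position'];O=p+R@ot;U=R@ut
print('scene pred O, mid stem, flange, rim',proj(b,[O,O+.025*U,O+.045*U,[.5585,.1889,.096]]).round(1).tolist())
print('wrist',proj(a,[O,O+.045*U,O+.092*U,[.5585,.1889,.096]]).round(1).tolist())
g=b['img'].max(2)
for r in range(168,220,2): print(r,' '.join('%3d'%v for v in g[r,452:502:2]))
E
```

```text
t: 31.1
position: [0.5399, 0.2245, 0.1806]
eef_rot: [[-0.414, 0.877, 0.245], [0.754, 0.481, -0.448], [-0.51, -0.001, -0.86]]
contact_force: [0.0, -0.1, -3.4]
width: 0.192
31.1 J [ -3.   52.6  31.9 110.9  46.9  39.5] w 0.19225754923195879 F [ 0.  -0.1 -3.4] M [-1.15 -0.59 -0.02]
origin [0.5592 0.1893 0.1282] u [0.    0.002 1.   ] Z in tool [-0.51  -0.001 -0.86 ]
slot err deg [-0.06  0.1   0.  ] lateral fix [-0.0002 -0.0039  0.0001]
links [-2.000e-04  2.440e-01  4.858e-01  3.933e-01  6.630e-02  1.399e-01
  3.460e-01] max err mm 0.4 ori err 2.7755575615628914e-16
scene pred O, mid stem, flange, rim [[477.1, 193.3], [480.5, 179.5], [483.4, 168.0], [472.6, 210.9]]
wrist [[314.9, 395.2], [314.3, 360.0], [313.4, 303.6], [314.7, 414.0]]
168  17  10  14  16  12  15  15  12  18  18  10  16  46  44  36  47  62  72  60  89  85  88  86  81  72
170  12  18  13  15   8  13   9  10   2  18  49  75  77  61  67  69  69  66  83  88  86  87  85  86  69
172  18  11  11  10  18  11   1  97 152  51  64  85 125 155  89  75  66  77  85  85  88  87  87  86  71
174  15  13   8   0  43 152 179 189 183 159  54  
[... 1642 characters left out ...]
  54  55  58  54  62  55  34  38  37  50 119 147 210 203 202 202 202 203 202
208 199 202  59  54  52  52  58  51  50  35  37  37  37  35  33  36  30 116 138 196 204 204 204 202 202
210 174 147  53  51  54  45  28  27  29  27  29  29  35  35  31  35  31  31 118 133 191 205 203 201 203
212 137 134  87  63  51  15  15  10  19  26  28  29  28  27  30  32  35  32  68 134 134 167 208 202 201
214  75 141 137  46  65  96 242 118 111  21  26  28  23  23  23  30  31  32  78 133 128 129 145 205 197
216  67  78 140   8  46  35  76  90  74  23  29  25 126  30  17  34  24  26 112 131 129 132 134 138 199
218  69  71 116  18  19  20  28  43  44  26  28  75 120 113  19  34  23 105 134 130 131 134 132 131 134
```

Axis upright, slot angle within 0.1°. Before inserting, I'll compare stem and rim at sub-pixel level in the same scene frame, because the camera biases cancel there.

```bash
cat > rel.py <<'E'
from ik import *
def edge(g,r,c0,c1,th):   # first crossing of th going c0->c1, subpixel
    s=1 if c1>c0 else -1
    for c in range(c0,c1,s):
        x,y=float(g[r,c]),float(g[r,c+s])
        if (x-th)*(y-th)<=0 and x!=y: return c+s*(x-th)/(x-y)
    return np.nan
def rim(s,img,zs=.096):
    g=cv2.GaussianBlur(img.max(2),(3,3),0).astype(float); P=[]
    for r in range(203,214):
        P+= [(edge(g,r,448,472,95),r),(edge(g,r,500,472,75),r)]
    for c in range(460,484,2):
        for r in range(192,212):
            if (g[r,c]-100)*(g[r+1,c]-100)<=0 and g[r,c]>g[r+1,c]: P.append((c,r+(g[r,c]-100)/(g[r,c]-g[r+1,c])));break
    P=np.array(P);P=P[~np.isnan(P).any(1)]; W=onplane(s,P,zs)[:,:2]
    f=lambda q:np.hypot(*(W-q[:2]).T)-q[2]
    r=least_squares(f,[.5585,.1889,.027],loss='soft_l1',f_scale=.001); return r.x,np.sqrt(np.mean(r.fun**2)),len(P)
F,_=pickle.load(open('w12.pkl','rb'));b0=F[-1][1]
im=np.mean([f[1]['img'] for f in F[2:]],0).astype(np.uint8)
print('rim w12',rim(b0,im)); 
a,b,st=pickle.load(open('w16.pkl','rb')); print('rim w16',rim(b,b['img']))
R=st['eef_rot'];p=st['position'];O=p+R@ot;U=R@ut;g=b['img'].max(2).astype(float)
X=np.array([.4811,-.8767,0]) ; Y=np.array([.8763,.4818,0])
def outl(o,h): # stem corner columns at height h along axis
    w=.0035; return np.array([o+h*U+i*X+j*Y for i,j in [(.014,w),(.014,-w),(-.014,w),(-.014,-w),(w,.014),(-w,.014),(w,-.014),(-w,-.014)]])
E0=[]
for r in (180,182,184,186,188,190):
    l,rr=edge(g,r,458,478,130),edge(g,r,498,480,130)
    # predicted silhouette at this row
    c=[];
    for h in np.linspace(0,.042,85): c+=proj(b,outl(O,h)).tolist()
    c=np.array(c);m=abs(c[:,1]-r)<.5; E0.append((l-c[m,0].min(),rr-c[m,0].max()))
print('stem edge residual px (left,right)',np.round(E0,2).tolist(),'mean',np.mean(E0))
E1=proj(b,outl(O,0));print('pred stem-bottom max row',E1[:,1].max(), 'per-mm: u,v for +x,+y,+z',((proj(b,[O+[.001,0,0],O+[0,.001,0],O+[0,0,.001]])-proj(b,[O]))).round(3).tolist())
for c in (474,476,478,480,482,484,486): print(c,[int(v) for v in g[188:200,c]])
# same in top camera, first frame
T=pickle.load(open('top0.pkl','rb')); gt=cv2.GaussianBlur(T['img'],(3,3),0).max(2)
print('top rows');
for r in range(194,222,2): print(r,' '.join('%3d'%v for v in gt[r,206:246:2]))
E
python3 rel.py | tail -n +2
```

```text
3.460e-01] max err mm 0.4 ori err 2.7755575615628914e-16
rim w12 (array([0.56472497, 0.18094678, 0.03588006]), np.float64(0.002541584724101466), 24)
rim w16 (array([0.55888908, 0.18677105, 0.02592477]), np.float64(0.002497160679472124), 33)
stem edge residual px (left,right) [[0.0, -0.86], [-0.31, -0.59], [-0.1, -0.88], [-0.37, -0.71], [-0.14, -0.9], [-0.29, -0.95]] mean -0.5079851125000138
pred stem-bottom max row 198.3124554817386 per-mm: u,v for +x,+y,+z [[0.455, 0.315], [0.481, -0.171], [0.134, -0.54]]
474 [67, 66, 67, 67, 64, 61, 57, 56, 55, 64, 190, 208]
476 [68, 67, 66, 65, 67, 65, 60, 57, 89, 140, 198, 205]
478 [65, 64, 61, 63, 59, 57, 57, 195, 216, 203, 204, 202]
480 [60, 65, 62, 66, 64, 66, 54, 140, 200, 205, 204, 201]
482 [67, 61, 65, 67, 64, 67, 63, 57, 180, 209, 204, 202]
484 [65, 65, 70, 62, 65, 65, 60, 56, 97, 194, 208, 203]
486 [61, 59, 59, 52, 61, 105, 119, 154, 186, 205, 204, 200]
top rows
194  94  93  95  93  87  74  64  58  54  54  56  61  70  84  92  93  93  93  93  94
196  93  94  94  87  70  57  50  49  47  47  48  50  54  66  82  90  93  92  93  94
198  93  95
[... 296 characters left out ...]
  49  48  45  37  54  83  93
206  94  88  66  50  46  69 109  90  52  61  72  66  66  55  48  45  35  43  73  92
208  94  89  69  51  47  57  75  66  63  97 111  97  95  65  50  42  35  40  69  92
210  94  92  75  54  46  44  49  62  79 101 106  91  85  58  48  38  34  39  68  92
212  94  93  85  64  50  45  48  81 106  90  67  57  55  50  43  36  34  40  69  91
214  94  94  92  77  54  49  49  68  82  73  51  49  51  46  38  35  35  43  73  92
216  93  93  94  85  57  49  50  51  53  54  51  48  45  38  35  36  38  52  81  93
218  93  93  94  89  67  45  44  46  47  46  43  40  37  35  36  37  42  64  88  93
220  93  94  95  93  82  55  41  38  38  37  36  36  37  37  38  42  57  79  92  93
```

Stem and rim agree to about 0.8 mm relative in that direction, and the height agrees within 1 mm. I'll shift by that small amount and descend into the cup in gentle, force-checked steps.

```bash
python3 -m creep '[[[0.025,-0.0065,0.045],[0,0,0],5],[[0.055,-0.0065,0.095],[0,0,0],5],[[0.08,-0.0065,0.138],[0,0,0],5],[[0.086,-0.0065,0.148],[0,0,0],5],[[0.086,-0.0065,0.148],[0,0,0],5]]' 120 >/dev/null; python3 chk.py | tail -3
```

```text
31.7 J [ -3.2  53.5  28.7 106.9  46.9  39.4] w 0.1941228209694116 F [ 0.7  0.6 -2.8] M [-1.19 -0.68 -0.02]
origin [0.5576 0.1879 0.0951] u [-3.0e-04  1.5e-03  1.0e+00] Z in tool [-0.51 -0.   -0.86]
slot err deg [-0.11  0.08 -0.13] lateral fix [ 0.0021  0.0062 -0.0012]
```

```bash
python3 -m creep '[[[0.01,0,0.017],[0,0,0],5],[[0.02,0,0.034],[0,0,0],5],[[0.025,0,0.043],[0,0,0],5],[[0.025,0,0.043],[0,0,0],5]]' 120 > /dev/null; python3 chk.py | tail -3
```

```text
32.1 J [ -3.2  53.9  28.  105.8  46.9  39.4] w 0.19397143759609045 F [ 1.  -0.3 -3.6] M [-1.21 -0.61 -0.02]
origin [0.5576 0.1878 0.0849] u [0.     0.0015 1.    ] Z in tool [-0.51  -0.001 -0.86 ]
slot err deg [-0.12  0.07 -0.12] lateral fix [ 0.0022  0.0065 -0.0013]
```

Past the bore edge with no contact. Next, into the slots.

```bash
python3 -m creep '[[[0.007,0.002,0.012],[0,0,0],5],[[0.014,0.003,0.024],[0,0,0],5],[[0.021,0.003,0.035],[0,0,0],5],[[0.021,0.003,0.035],[0,0,0],5]]' 120 > /dev/null; python3 chk.py | tail -3
```

```text
32.5 J [ -3.2  54.3  27.6 105.   47.   39.5] w 0.19345867983311177 F [ 1.3  0.1 -3.2] M [-1.22 -0.66  0.01]
origin [0.558  0.1882 0.0763] u [5.0e-04 1.5e-03 1.0e+00] Z in tool [-0.51  -0.001 -0.86 ]
slot err deg [-0.14  0.06 -0.11] lateral fix [ 0.0017  0.0042 -0.001 ]
```

Meshed with no force. Continue through to the plunger.

```bash
python3 -m creep '[[[0.01,0,0.017],[0,0,0],5],[[0.02,0,0.034],[0,0,0],5],[[0.025,0,0.043],[0,0,0],5],[[0.025,0,0.043],[0,0,0],5]]' 120 > /dev/null; python3 chk.py | tail -3;  python3 -m creep '[[[0.008,0,0.014],[0,0,0],5],[[0.014,0,0.024],[0,0,0],5],[[0.018,0,0.03],[0,0,0],5],[[0.018,0,0.03],[0,0,0],5]]' 120 > /dev/null; python3 chk.py | tail -3
```

```text
32.9 J [ -3.2  54.8  27.  104.   47.   39.4] w 0.18887534519540503 F [-0.8 -1.5  4.4] M [-0.32 -0.05  0.07]
origin [0.558  0.1882 0.0664] u [8.0e-04 1.1e-03 1.0e+00] Z in tool [-0.509 -0.001 -0.861]
slot err deg [-0.16  0.04 -0.12] lateral fix [ 0.0017  0.0041 -0.001 ]
33.3 J [ -3.2  55.1  26.6 103.2  47.   39.4] w 0.19553811487982115 F [-0.5 -1.   6.4] M [-0.02  0.24  0.14]
origin [0.558  0.1882 0.0595] u [8.e-04 8.e-04 1.e+00] Z in tool [-0.509 -0.001 -0.861]
slot err deg [-0.16  0.02 -0.15] lateral fix [ 0.0015  0.0037 -0.0009]
```

The plunger's spring force is showing as expected. On to home.

```bash
python3 -m creep '[[[0.006,0,0.01],[0,0,0],5],[[0.011,0,0.018],[0,0,0],5],[[0.014,0,0.0235],[0,0,0],5],[[0.014,0,0.0235],[0,0,0],5]]' 120 > /dev/null; python3 chk.py | tail -3;  python3 -m creep '[[[0.002,0,0.0035],[0,0,0],5],[[0.004,0,0.007],[0,0,0],5],[[0.004,0,0.007],[0,0,0],5]]' 120 > /dev/null; python3 chk.py | tail -3
```

```text
33.7 J [ -3.2  55.3  26.3 102.7  47.   39.5] w 0.19036610939332746 F [-0.8 -2.1  9.4] M [0.21 0.56 0.3 ]
origin [0.5581 0.1883 0.0545] u [8.e-04 4.e-04 1.e+00] Z in tool [-0.509 -0.001 -0.861]
slot err deg [-0.17 -0.   -0.18] lateral fix [ 0.0014  0.0033 -0.0008]
34.0 J [ -3.2  55.3  26.3 102.6  47.1  39.5] w 0.1942925457711966 F [-4.8 -4.1 19.6] M [1.51 1.63 0.93]
origin [0.5581 0.1884 0.0543] u [ 9.e-04 -4.e-04  1.e+00] Z in tool [-0.508 -0.001 -0.861]
slot err deg [-0.18 -0.04 -0.25] lateral fix [ 0.0011  0.0028 -0.0006]
```

The flange is on the rim: motion stopped at 0.0543 and the force rose to 20 N (about 23 N with the weight). One slightly firmer push for margin, then a steadiness and image check.

```bash
python3 -m creep '[[[0.005,0,0.0085],[0,0,0],5],[[0.0055,0,0.0095],[0,0,0],5],[[0.0055,0,0.0095],[0,0,0],5],[[0.0055,0,0.0095],[0,0,0],5],[[0.0055,0,0.0095],[0,0,0],5],[[0.0055,0,0.0095],[0,0,0],5]]' 120 > /dev/null; python3 chk.py | tail -3; python3 - <<'E'
from ik import *
b=snap('scene');st=bot.sense();R=st['eef_rot'];O=st['position']+R@ot
print(st['t'],'F',st['contact_force'].round(1),'scene pred flange centre, rim centre',proj(b,[O+[0,0,.045],[.558,.1885,.096]]).round(1).tolist())
g=b['img'].max(2)
for r in range(188,226,2): print(r,' '.join('%3d'%v for v in g[r,448:500:2]))
E
```

```text
34.6 J [ -3.2  55.3  26.2 102.6  47.2  39.5] w 0.19401697659478226 F [-5.6 -7.1 28.6] M [2.31 2.48 1.51]
origin [0.5581 0.1885 0.0542] u [ 0.001  -0.0014  1.    ] Z in tool [-0.507 -0.    -0.862]
slot err deg [-0.2  -0.1  -0.32] lateral fix [ 0.0006  0.0025 -0.0003]
links [-2.000e-04  2.440e-01  4.858e-01  3.933e-01  6.630e-02  1.399e-01
  3.460e-01] max err mm 0.4 ori err 2.7755575615628914e-16
34.65 F [-6.6 -7.  28.5] scene pred flange centre, rim centre [[472.6, 209.3], [472.2, 210.9]]
188  24  18  18  23  22  23  22  21  20  21  18  17  20  17  16  44  30  36  34  30  17  14  22  36  37  38
190  19  19  27  16  15  22  22  14  20  17  16  22  23  17  12  30  44  29  30  22  18  22  28  40  37  37
192  25  24  14  19  16  19  18  23  11  24  19  20  20  21  17  18  23  26  20  20  20  20  36  39  38  41
194  12  17  20  21  24  18  16  18  21  20  25  18  21  23  21  20  13  16  22  18  17  30  37  37  39  36
196   9  24  19  18  20  17  21  25  22  21  20  18  24  20  17  20  17  11  10  23  26  38  38  35  36  36
198  16  18  19  19  18  17  16  22  23  25  25  22  15  21  15  2
[... 745 characters left out ...]
  39  40  39  36  34  35  29  33  39  37  40  35  39
214  36  36  30  32  30  36  39  33  36  35  43  36  36  40  34  38  35  38  32  32  38  39  38  37  34  37
216  34  36  38  41  33  30  31  32  31  40  31  30  37  38  34  37  33  37  40  33  39  37  36  33  39  37
218  37  39  37  38  37  38  38  41  37  32  30  36  34  38  35  37  36  38  35  39  35  39  35  36  38  37
220  37  39  35  36  38  38  37  36  37  38  41  36  36  38  35  41  34  41  35  35  37  38  34  37  36  39
222  37  37  31  37  35  34  37  36  38  38  39  33  36  34  39  38  38  39  37  38  35  34  34  36  39  38
224  34  35  35  40  33  34  37  33  40  39  37  36  38  36  36  38  38  39  35  35  39  33  35  37  38  37
```

The arm blocks the scene camera here, but the force profile is clear: plunger met at 0.068, spring slope after that, hard stop at 0.054. It's steady at about 28 N with a firm grip. Handing in.

```bash
python3 -c "
from workcell import bot
print(bot.close_job()); s=bot.sense(); print(s['t'],s['contact_force'],s['width'],s['position'])"
```

```text
the job is handed in; nothing more can be done
None
the job is handed in; nothing more can be done
```

The slab-head adapter is in the socket and, by the force and position readings, fully home. I handed the job in at 34.65 s (limit 51 s) with the arm still gripping and pressing. The job reports no verdict.

**Not clean:**
- **Slips:** my first insertion landed on an edge with about 81 N at the wrist, under the 120 N limit. The adapter slipped out, leaned in the cup, and fell onto the table when I regripped it.
- **Cause:** the real fingertips sit about 30 mm behind the reported tool point. My early grips therefore held only the top of the head.
- **Recovery:** I measured that offset, picked the adapter up from the table and laid it in a clear spot. I regripped it with the tool leaning and inserted it with the tool tilted 30° below horizontal.

**Last checks:**
- **Alignment:** slot angle was within about 0.4°, and the adapter stood upright within 0.1°.
- **Descent:** there was no contact through the cup and slots. Spring force appeared by the time the adapter's lower end was at 66 mm (plunger top at 68 mm) and kept rising. Motion stopped hard at 54.2 mm, against 54 mm expected for home.
- **Hold:** at hand-in the push was about 28 N and the grip opening was steady at 16.5 mm.

**Not confirmed:**
- The arm blocked the scene camera at the end and I had used all my picture views, so there is no final picture of the flange on the rim.
- The scene camera's fit of the cup rim was poor (2.5 mm rms) and differed by about 1 to 2 mm from the wrist camera.
- I did not re-check the other two adapters, but no move went near them after the pick-up.

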